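# Fetch the immersion oil from behind the stain and buffer bottles

### The job

The small immersion oil bottle stands at the back of the bottle rack, shut in by the stain bottle and the buffer bottle in front of it. Set those two aside, upright, both together in the steel drip tray, then take the oil out and stand it in the one of the three grey bottle stands that it fits closely. Finally put the stain and the buffer each back upright in the very well it came from; knock nothing over and leave the slide pack and the tape roll where they lie.

Things in the scene. Friction and masses are not known exactly. Their poses are not given: they have to be found in the camera images.
- bottle_rack: Fixed rack, 138 (x) by 170 (y) by 118 mm: grey end plates, 5 mm thick, sloping in front, at +y and -y, joined by a base shelf (top z = 7, bottles stand on it) and a shelf with wells (top z = 24). Origin: centre of underside; x points to its back, away from the robot, yaw within 0.3. Front wells, 70 across, at x -27, y +39 and -39; back well, 40 across, at x 22, y 0. Open front and back: grip all bottles along its x.
- stain_bottle: Brown bottle with a black cap, 59 mm across, 125 mm high, 0.2 to 0.4 kg. Round body up to z = 105 mm; above it the screw cap, 30 mm across, 20 mm high, fixed to it: the place to grip from above. Origin: centre of its underside, z up (its axis lies 1 mm along its own x). Starts in one of the rack's two front wells, whichever.
- buffer_bottle: White bottle with a blue cap, 53 mm across, 122 mm high, 0.15 to 0.3 kg. Round body up to z = 102 mm, above it the screw cap, 27 mm across and 20 mm high, fixed to it: the place to grip it from above. Origin: centre of its underside, z up (its axis lies 1 mm along its own x). It starts in the other front well.
- oil_bottle: Immersion oil: small brown bottle with a black cap, 27 mm across, 60 mm high, about 0.03 kg. Round body up to z = 50 mm, cap 14 mm across above it. Origin: centre of its underside, z up (its axis lies 1 mm along its own x). It starts in the back well of the rack; grip its body, 35 to 45 mm above its underside.
- drip_tray: Fixed flat steel tray, 130 mm (x) by 220 mm (y), rim 16 mm high, 3 mm thick, floor at z = 3 mm, small wire handles at its short ends. Origin: centre of its underside; yaw within 0.3 rad. Room for both bottles side by side, e.g. at y = +52 and -52 mm in its frame. Tray and rack stand left and right of the middle, either way round.
- stand_small: Fixed grey bottle stand with the smallest cup: round foot 44 mm across, bore 20 mm, flaring to 25 mm at the mouth. All three stands are 25 mm high, the cup's floor at z = 6 mm; origin at the centre of the underside. They stand close together between rack and tray, any one in any place.
- stand_medium: Fixed grey bottle stand with the middle-sized cup: round foot 60 mm across, bore 34 mm, flaring to 44 mm at the mouth; height and floor as stand_small.
- stand_large: Fixed grey bottle stand with the largest cup: round foot 70 mm across, bore 52 mm, flaring to 62 mm at the mouth; height and floor as stand_small.
- slide_pack: Bystander: small carton of microscope slides, 28 x 80 x 27 mm, lying loose behind the work. Origin: centre of its underside.
- tape_roll: Bystander: roll of tape, 62 mm across, 19 mm high, lying loose behind the work on the right. Origin: centre of its underside.
Not all that is in view belongs to the job. Leave any red look-alike of the buffer_bottle alone.

How it is judged:
By the outcome, as a careful person would: the job done as asked, in the order asked, and still so for the second after the job is handed in, with the robot touching nothing.
It also fails if it takes over 128 s, if anything falls off the work surface, if the arm or the gripper's body presses on something with over 40 N, if the wrist force passes 120 N, or if a joint passes its speed limit or range.

### The arm

A 6-joint arm with a two-finger parallel gripper is mounted at the origin on a cart in front of the work surface, level with it; the furniture and walls round the work are solid. World frame = base frame: x ahead of the robot, y to its left, z up, the work surface at z = 0. Lengths are in m, angles in rad, forces in N, time in s.
With the tool pointing down it reaches from about 0.35 to 0.775 m from the base axis. Payload 5.5 kg.
Tool frame: the origin (TCP) lies midway between the tips of the shut fingers; the grasp point (between the pads) lies 19 mm behind it; z points along the fingers, y is the line along which they close (so a half turn about z gives the same grasp; the last joint's range is limited). The gripper opens to 85 mm and grips with 20 to 120 N. Pads are 22 mm wide; open, the fingers measure 114 mm over their backs; the gripper's body (76 mm by 85 mm) begins 54 mm behind the grasp point. The pads swing forward as they close: fully open they stand 13 mm farther back than shut.
Start: joints at [-1.367, 0.313, 0.046, 1.304, 0, 1.431], TCP at [0.194, -0.541, 0.205] pointing down, gripper open.
Joint ranges: [-2.76, 2.76], [-0.86, 1.69], [-1.03, 1.26], [-2.2, 2.34], [-1.47, 1.5], [-3.14, 3.14]. Speed limits (rad/s): [2.57, 2.57, 3.14, 3.14, 3.14, 3.14].

### API

Orientations are given as a unit quaternion [w, x, y, z].
In Python, from workcell import env gives the robot as it stands.
- The arm moves only by the tool move_arm, never from a script. Its argument "targets" is a list of rows, each a list of 3 entries, a list of its own where there are three numbers: the shift along the tool's x, y, z in mm, then the turn, a rotation vector about the tool's x, y, z in units of 10 degrees (1.0 is 10 degrees), then the closure, from -1 (fully open) to 1 (shut). In form: [[[dx, dy, dz], [ax, ay, az], gripper], ...]. A call has 1 to 5 rows; each row is the pose to reach, as a shift and turn from the pose commanded when the call began, along the tool's axes at that moment; what a row does not reach only later rows make up. A row lasts 1/8 s, in which the tool goes at most 62.5 mm and 10.7 degrees, less where a joint would pass 70% of its speed; a pose out of reach is approached as far as the arm can. A call with a gripper value outside its range is refused whole. The fingers move at their own pace and stop on an object; "squeeze" is the grip in N (left out, the last holds). Time passes only in rows, so rows that repeat a pose let the fingers close. It gives the time, the measured TCP pose, the force, the opening and the grip force at its end, in the units of the state.
- env.get_state(): the state, without advancing time (a new reading comes with each control period).
- env.read_camera(name): name is "side" or "top"; returns a dict with "pixels" (400x640x3 uint8, red, green, blue), "fovy" (degrees; the focal length in pixels is half the picture's height over the tangent of half this angle, whatever the lens; pixels are square), "cx", "cy" (the principal point, pixels), "extrinsics" (4x4, takes a point from world to camera coordinates). Camera axes: x right, y up, looking along -z (the intrinsics and any distortion apply to the point x, -y, -z); pixel columns grow to the right and rows downward; lengths in m; the calibration is good to about 2 mm. A picture is of the moment at which its call begins. There is no depth.
- env.hand_in(): hands the job in; it is judged then, once.
Trained networks look in a picture, given as the dict that the camera call returned (one of the last four; its "shot" number tells which), for a name from the list of things; names that differ only in an ending like _2 or _b are one class to them, and where a whole thing is asked for, a point or a joint stands for the part that bears it (a point fixed in the world has none). Each returns a list of dicts, best first, with "confidence" (0 to 1); they miss things now and then, are a little off and sometimes report something else, mostly with a low value. They report only what shows in the picture. A call takes as long as a camera call. They do not tell look-alikes from the thing itself.
- env.spot_in(thing, picture): "centre" ([x, y, z] in m, in world coordinates, good to about 4 mm: the middle of the surface that is visible of it).
- env.regions_of(thing, picture): "mask" (400x640 bool, what is visible of it).
- env.landmark_of(thing, picture): "centre" ([x, y, z] in m, in world coordinates, good to about 4 mm: a listed point, or the origin of a listed thing).
The state is a dict: "clock": time; "joint_pos": joint angles; "qvel": joint speeds; "tau": joint torques, N m; "tcp_pos": TCP position; "orientation": TCP orientation; "wrist_force": force on the tool from outside, world axes, zero at the start; "ft_torque": the same for the moment, N m; "finger_gap": finger opening in m; "grip_force": force on a finger pad.
Only numpy, scipy, OpenCV 4.12 (cv2) and the standard library are available. Lean on these libraries where they do the work, as an engineer would, in place of code of your own. Each camera call takes 0.05 s, during which the arm holds its last target. There are 200 camera calls.

## Working session

There is one attempt and no reset: what is moved stays moved. The work goes in short steps, Python scripts to look and compute and a tool call to move; the robot and the scene stay as the last step left them, time stands still between calls to the robot, and variables do not carry over. Pictures are saved under pics/ and viewed, at most 14 in all, crops included, and the job is handed in when it is done.

Besides the shell and the picture viewer there is one more tool, called as name(argument=value, ...), one argument or row to a line, values as JSON. move_arm: Moves the arm, as the interface text tells. Its arguments: {"type":"object","properties":{"targets":{"type":"array","items":{"type":"array"}},"squeeze":{"type":"number"}},"required":["targets"]}

```bash
mkdir -p pics; ls; cat > look.py <<'E'
from workcell import env
import cv2, numpy as np
def shot(n,f=None):
    p=env.read_camera(n)
    if f: cv2.imwrite('pics/'+f,cv2.cvtColor(p['pixels'],cv2.COLOR_RGB2BGR))
    return p
E
python3 - <<'E'
from look import *
np.set_printoptions(precision=4,suppress=True)
s=env.get_state(); print({k:np.round(v,3) for k,v in s.items()})
for c in('top','side'):
    p=shot(c,c+'0.png'); print(c,p['fovy'],p['cx'],p['cy'],[k for k in p]); print(p['extrinsics'])
    for t in 'bottle_rack stain_bottle buffer_bottle oil_bottle drip_tray stand_small stand_medium stand_large slide_pack tape_roll'.split():
        print(t,[(np.round(d['centre'],4).tolist(),round(d['confidence'],2)) for d in env.landmark_of(t,p)[:3]])
E
```

```text
pics
{'clock': np.float64(0.0), 'joint_pos': array([-1.367,  0.314,  0.045,  1.304, -0.   ,  1.431]), 'qvel': array([-0.002, -0.   ,  0.   ,  0.   , -0.   ,  0.   ]), 'tau': array([ -0.001, -48.063,  29.853,   0.019,  -0.   ,  -0.   ]), 'tcp_pos': array([ 0.194, -0.541,  0.204]), 'orientation': array([-0.001,  0.985,  0.171, -0.   ]), 'wrist_force': array([-0.401,  0.229, -0.396]), 'ft_torque': array([-0.005, -0.008,  0.041]), 'grip_force': np.float64(0.0), 'finger_gap': np.float64(0.085)}
top 49.06191434156323 320.86808925241735 190.74319382019712 ['pixels', 'fovy', 'cx', 'cy', 'extrinsics', 'shot']
[[-0.0047 -0.9999 -0.0096  0.0011]
 [ 0.9812 -0.0064  0.1928 -0.5467]
 [-0.1928 -0.0085  0.9812 -1.0194]
 [ 0.      0.      0.      1.    ]]
bottle_rack [([0.4539, -0.2515, -0.0008], 0.7)]
stain_bottle [([0.4384, -0.2974, 0.0078], 0.77), ([0.4616, 0.2349, 0.0029], 0.5)]
buffer_bottle [([0.4188, -0.2235, 0.0068], 0.9), ([0.3829, 0.0581, -0.0008], 0.6), ([0.6079, -0.1458, -0.0021], 0.57)]
oil_bottle [([0.4767, -0.242, 0.0071], 0.47), ([0.447, -0.0395, 0.0009], 0.17)]
drip_tray [([0.4626, 0
[... 393 characters left out ...]
-0.0019  0.5244]
 [ 0.1387 -0.8607  0.4898 -0.1003]
 [-0.0801  0.4832  0.8718 -0.9848]
 [ 0.      0.      0.      1.    ]]
bottle_rack [([0.4499, -0.247, 0.0025], 0.61)]
stain_bottle [([0.4369, -0.2968, 0.0057], 0.92)]
buffer_bottle [([0.4177, -0.222, 0.0075], 0.9), ([0.6137, -0.1433, -0.0031], 0.84), ([0.3815, 0.0548, -0.0024], 0.59)]
oil_bottle [([0.4737, -0.2422, 0.0132], 0.55)]
drip_tray [([0.463, 0.2424, -0.0021], 0.84), ([0.4422, -0.0425, -0.0004], 0.25)]
stand_small [([0.4937, 0.0371, -0.002], 0.48)]
stand_medium [([0.4436, -0.0413, 0.001], 0.67)]
stand_large [([0.5499, -0.0306, 0.0018], 0.63)]
slide_pack [([0.696, -0.1292, 0.0018], 0.56)]
tape_roll [([0.6304, -0.2768, -0.002], 0.64)]
```

View pics/top0.png

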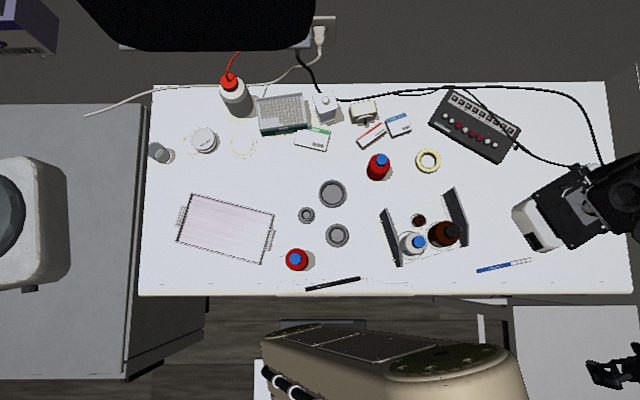

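View pics/side0.png

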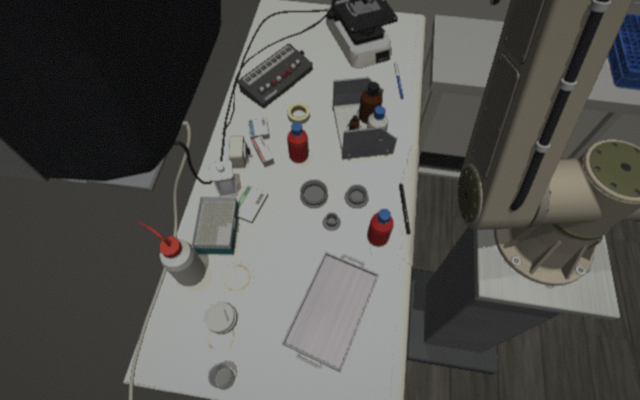

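The top view shows the rack at right: buffer's blue cap at about (419,242), stain at (444,233), oil at (418,220). The tray is at left (225,228) and the stands are at (338,235), (307,215) and (332,193). Red look-alikes stand at (378,166) and (297,260). Next I'll refine the positions.

```bash
cat >> look.py <<'E'
def proj(p,P):
    P=np.atleast_2d(P); E=p['extrinsics']; c=P@E[:3,:3].T+E[:3,3]
    f=200/np.tan(np.radians(p['fovy']/2))
    return np.c_[p['cx']+f*c[:,0]/-c[:,2], p['cy']-f*c[:,1]/-c[:,2]]
def cyl(x,y,r,z0,z1):
    a=np.linspace(0,2*np.pi,40); o=np.c_[x+r*np.cos(a),y+r*np.sin(a)]
    return np.r_[np.c_[o,0*a+z0],np.c_[o,0*a+z1]]
def hullc(p,P):
    h=cv2.convexHull(proj(p,P).astype(np.float32)); m=cv2.moments(h); return np.array([m['m10'],m['m01']])/m['m00'],m['m00']
E
python3 - <<'E'
from look import *
from scipy.optimize import least_squares
np.set_printoptions(precision=4,suppress=True)
acc={}; blobs={'buffer_bottle':[], 'stain_bottle':[]}
T='bottle_rack stain_bottle buffer_bottle oil_bottle drip_tray stand_medium'.split()
near={'bottle_rack':(.452,-.25),'stain_bottle':(.437,-.297),'buffer_bottle':(.418,-.223),'oil_bottle':(.475,-.242),'drip_tray':(.463,.238),'stand_medium':(.446,-.042)}
for k in range(3):
  for c in('top','side'):
    p=shot(c)
    for t in T:
      for d in env.landmark_of(t,p):
        if np.hypot(*(np.array(d['centre'][:2])-near[t]))<.03: acc.setdefault(t,[]).append(d['centre'])
    if k==0:
      for t,r,z0,z1 in(('buffer_bottle',.0135,.109,.129),('stain_bottle',.015,.112,.132)):
        px=p['pixels'].astype(int); g,A=hullc(p,cyl(*near[t],r,z0,z1))
        yy,xx=np.mgrid[:400,:640]; w=np.hypot(xx-g[0],yy-g[1])<14
        m=(px[...,2]-px[...,0]>50)&w if t[0]=='b' else (px.max(-1)<45)&w
        n,l,s,ce=cv2.connectedComponentsWithStats(m.astype(np.uint8)); i=1+np.argmax(s[1:,4])
        print(c,t,'pred',g,A,'blob',ce[i],s[i])
        blobs[t].append((p,ce[i],r,z0,z1))
      # tray / rack outlines
      for t in('drip_tray','bottle_rack'):
        R=env.regions_of(t,p)
        if R:
          cs,_=cv2.findContours(R[0]['mask'].astype(np.uint8),0,2); h=max(cs,key=cv2.contourArea)
          print(c,t,R[0]['confidence'],cv2.approxPolyDP(cv2.convexHull(h),5,True)[:,0].tolist())
for t in T: print(t,len(acc[t]),np.median(acc[t],0),np.std(acc[t],0))
for t,b in blobs.items():
  s=least_squares(lambda v:np.concatenate([hullc(p,cyl(*v,r,z0,z1))[0]-c for p,c,r,z0,z1 in b]),near[t],diff_step=1e-3)
  print(t,s.x,s.fun)
for c in('top','side'):
  im=shot(c)['pixels']; cr=im[170:290,370:490] if c=='top' else im[60:180,310:430]
  cv2.imwrite(f'pics/rack_{c}.png',cv2.resize(cv2.cvtColor(cr,cv2.COLOR_RGB2BGR),None,fx=5,fy=5,interpolation=cv2.INTER_CUBIC))
E
```

```text
top buffer_bottle pred [419.6302 240.8091] 139.10892343637533 blob [418.8482 241.5179] [414 236  11  12 112]
top stain_bottle pred [452.6219 232.0117] 177.48985525825992 blob [454.875  230.3352] [443 219  24  25 352]
top drip_tray 0.95 [[191, 193], [273, 215], [258, 263], [175, 241], [181, 207]]
side buffer_bottle pred [378.7916 111.7301] 136.01575949811377 blob [379.35   109.8833] [375 106  10   8  60]
side stain_bottle pred [374.0674  87.6385] 151.2342478724895 blob [372.2484  89.5605] [366  82  13  15 157]
side drip_tray 0.66 [[325, 253], [378, 274], [339, 370], [319, 368], [283, 343]]
side bottle_rack 0.64 [[368, 78], [396, 143], [391, 154], [343, 158], [333, 85]]
bottle_rack 6 [ 0.4522 -0.2491  0.0006] [0.0015 0.001  0.0026]
stain_bottle 6 [ 0.4377 -0.298   0.0046] [0.0021 0.0007 0.0006]
buffer_bottle 5 [ 0.418  -0.2223  0.0078] [0.002 0.002 0.001]
oil_bottle 5 [ 0.4753 -0.2424  0.005 ] [0.0027 0.0017 0.0022]
drip_tray 6 [0.4629 0.2388 0.0001] [0.0014 0.0036 0.0033]
stand_medium 6 [ 0.4433 -0.0408  0.0004] [0.0015 0.0011 0.0011]
buffer_bottle [ 0.4168 -0.2238] [ 1.1613 -0.1914 -0.0553  1.6576]
stain_bottle [ 0.4407 -0.2985] [-1.6839  0.0138  0.4056 -2.5339]
```

View pics/rack_top.png

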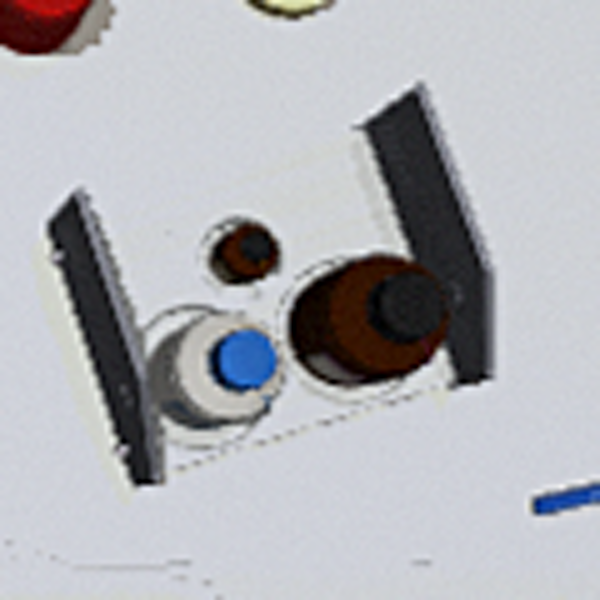

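```bash
cat > go.py <<'E'
# python3 go.py x y z [yaw_y_deg] : full shift/turn needed in current tool axes
import sys; from workcell import env; import numpy as np
from scipy.spatial.transform import Rotation as R
def go(P,yaw=15.5):
    s=env.get_state(); q=np.array(s['orientation']); r=R.from_quat(q[[1,2,3,0]])
    c,d=np.cos(np.radians(yaw)),np.sin(np.radians(yaw))
    t=R.from_matrix(np.array([[-d,c,0],[c,d,0],[0,0,-1]]))
    print('at',np.round(s['tcp_pos'],4),'t',round(float(s['clock']),2),'shift mm',np.round(r.inv().apply(np.array(P)-s['tcp_pos'])*1000,1),'turn',np.round((r.inv()*t).as_rotvec()*18/np.pi,2),'q',np.round(s['joint_pos'],2),'gap',round(float(s['finger_gap'])*1000,1),'grip',round(float(s['grip_force']),1),'F',np.round(s['wrist_force'],1))
if __name__=='__main__':
    a=list(map(float,sys.argv[1:])); go(a[:3],*a[3:])
E
python3 go.py 0.439 -0.2965 0.26
```

```text
at [ 0.1938 -0.5414  0.205 ] t 3.5 shift mm [ 313.4 -147.9  -55. ] turn [ 0.    0.   -8.58] q [-1.37  0.31  0.05  1.3  -0.    1.43] gap 85.3 grip 0.0 F [-0.1  0.  -0.2]
```

move_arm(
  targets=[
    [[10,-5,-55],[0,0,-1],-1],
    [[60,-25,-55],[0,0,-2],-1],
    [[110,-50,-55],[0,0,-3],-1],
    [[160,-75,-55],[0,0,-4],-1],
    [[210,-100,-55],[0,0,-5],-1],
  ],
  squeeze=40,
)

```text
clock: 4.12
tcp_pos: [0.3589, -0.3752, 0.2602]
orientation: [0.0, 0.819, 0.574, 0.0]
wrist_force: [0.7, 0.3, 0.4]
finger_gap: 0.0852
grip_force: 0.0
```

```bash
python3 go.py 0.439 -0.2965 0.2
```

```text
at [ 0.3589 -0.3752  0.2602] t 4.12 shift mm [101.4  48.4  60.2] turn [ 0.    0.   -3.55] q [-0.96  0.19  0.02  1.4   0.    0.96] gap 85.2 grip 0.0 F [0.7 0.3 0.4]
```

move_arm(
  targets=[
    [[30,14,0],[0,0,-1],-1],
    [[60,28,20],[0,0,-2],-1],
    [[90,42,40],[0,0,-3],-1],
    [[101.4,48.4,60.2],[0,0,-3.55],-1],
    [[101.4,48.4,60.2],[0,0,-3.55],-1],
  ],
)

```text
clock: 4.75
tcp_pos: [0.4381, -0.2967, 0.1984]
orientation: [-0.002, 0.607, 0.795, 0.0]
wrist_force: [0.2, 0.1, -0.8]
finger_gap: 0.0853
grip_force: 0.0
```

```bash
python3 go.py 0.439 -0.2965 0.116; python3 -c "
from look import *
p=shot('top'); q=shot('side')
a=p['pixels'][170:290,370:490]; b=q['pixels'][40:160,310:430]
cv2.imwrite('pics/appr.png',cv2.resize(cv2.cvtColor(np.hstack([a,b]),cv2.COLOR_RGB2BGR),None,fx=3.2,fy=3.2))"
```

```text
at [ 0.4381 -0.2967  0.1984] t 4.75 shift mm [-0.3  1.1 82.4] turn [-0.01 -0.01 -0.03] q [-0.75  0.23 -0.08  1.26 -0.    0.56] gap 85.3 grip 0.0 F [ 0.2  0.1 -0.8]
```

View pics/appr.png

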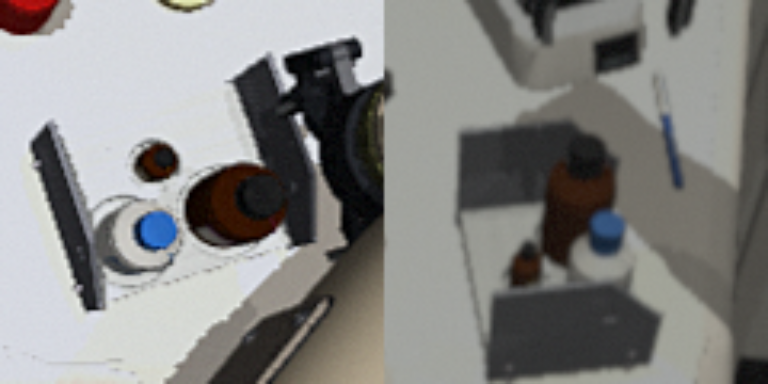

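move_arm(
  targets=[
    [[0,1,30],[0,0,0],-1],
    [[0,1,60],[0,0,0],-1],
    [[0,1,82],[0,0,0],-1],
    [[0,1,82],[0,0,0],0.1],
    [[0,1,82],[0,0,0],0.3],
  ],
)

```text
clock: 5.48
tcp_pos: [0.4398, -0.2991, 0.1193]
orientation: [0.001, 0.608, 0.794, -0.0]
wrist_force: [1.1, 0.4, -0.3]
finger_gap: 0.0515
grip_force: 0.0
```

move_arm(
  targets=[
    [[0,0,0],[0,0,0],0.5],
    [[0,0,0],[0,0,0],0.6],
    [[0,0,0],[0,0,0],0.8],
    [[0,0,0],[0,0,0],1],
    [[0,0,0],[0,0,0],1],
  ],
)

```text
clock: 6.1
tcp_pos: [0.4393, -0.2978, 0.1178]
orientation: [-0.0, 0.607, 0.794, -0.0]
wrist_force: [0.4, -0.6, -0.0]
finger_gap: -0.0001
grip_force: 0.0
```

```bash
python3 go.py 0.439 -0.2965 0.275; python3 -c "
from look import *
p=shot('top'); q=shot('side')
a=p['pixels'][170:290,370:490]; b=q['pixels'][40:160,310:430]
cv2.imwrite('pics/grip1.png',cv2.resize(cv2.cvtColor(np.hstack([a,b]),cv2.COLOR_RGB2BGR),None,fx=3.2,fy=3.2))"
```

```text
at [ 0.4393 -0.2978  0.1178] t 6.1 shift mm [   1.4    0.  -157.2] turn [-0.    0.   -0.03] q [-0.75  0.27 -0.23  1.07 -0.    0.56] gap -0.1 grip 0.0 F [ 0.4 -0.6 -0. ]
```

View pics/grip1.png

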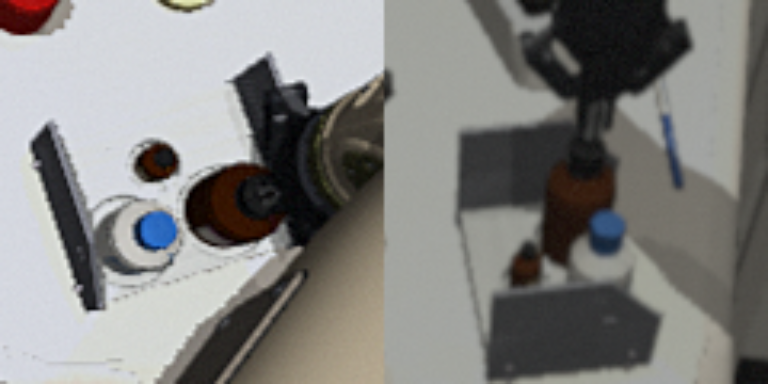

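The fingers shut without holding the cap (gap 0). I'll overlay the projected TCP and the bottle model to find out why.

```bash
python3 - <<'E'
from look import *
T=env.get_state()['tcp_pos']; out=[]
for c,(u,v) in(('top',(415,190)),('side',(340,50))):
    p=shot(c); a=cv2.cvtColor(p['pixels'],cv2.COLOR_RGB2BGR)[v:v+80,u:u+70]; k=5.5
    a=cv2.resize(a,None,fx=k,fy=k,interpolation=cv2.INTER_CUBIC)
    a=cv2.convertScaleAbs(a,alpha=2.2,beta=20)
    D=lambda P,col:cv2.polylines(a,[np.int32((proj(p,P)-[u,v]+.5)*k)],True,col,1)
    for z in(.112,.132): D(cyl(.439,-.297,.015,z,z)[:40],(0,255,0))
    for z in(.007,.112): D(cyl(.439,-.297,.0295,z,z)[:40],(255,255,0))
    D([T,T+[0,0,.03]],(0,0,255)); out.append(a)
cv2.imwrite('pics/ov.png',np.hstack(out))
E
```

```text
(no output)
```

View pics/ov.png

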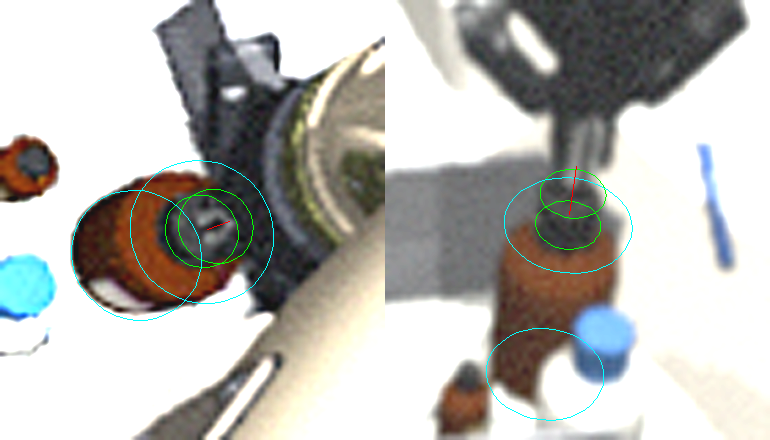

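The overlay is ambiguous: in the side view the tips seem to end above the cap. I'll lift 40 mm with the fingers shut and compare the tip with the projected TCP.

move_arm(
  targets=[
    [[0,0,-20],[0,0,0],1],
    [[0,0,-40],[0,0,0],1],
    [[0,0,-40],[0,0,0],1],
  ],
)

```text
clock: 6.68
tcp_pos: [0.4403, -0.2987, 0.1592]
orientation: [0.002, 0.607, 0.794, -0.0]
wrist_force: [0.4, -0.4, 0.7]
finger_gap: 0.0001
grip_force: 0.0
```

```bash
python3 - <<'E'
from look import *
S=env.get_state(); T=S['tcp_pos']; print(T,S['wrist_force'],S['finger_gap']); out=[]
for c,(u,v) in(('top',(415,190)),('side',(340,30))):
    p=shot(c); a=cv2.cvtColor(p['pixels'],cv2.COLOR_RGB2BGR)[v:v+100,u:u+70]; k=5.5
    a=cv2.resize(a,None,fx=k,fy=k,interpolation=cv2.INTER_CUBIC)
    a=cv2.convertScaleAbs(a,alpha=2.2,beta=20)
    D=lambda P,col:cv2.polylines(a,[np.int32((proj(p,P)-[u,v]+.5)*k)],True,col,1)
    for z in(.112,.132): D(cyl(.439,-.297,.015,z,z)[:40],(0,255,0))
    D([T,T+[0,0,.03]],(0,0,255)); out.append(a)
cv2.imwrite('pics/ov2.png',np.hstack(out))
E
```

```text
[ 0.4402841  -0.29873236  0.15917924] [ 0.41303647 -0.43090718  0.65550205] 0.00013734461571750307
```

View pics/ov2.png

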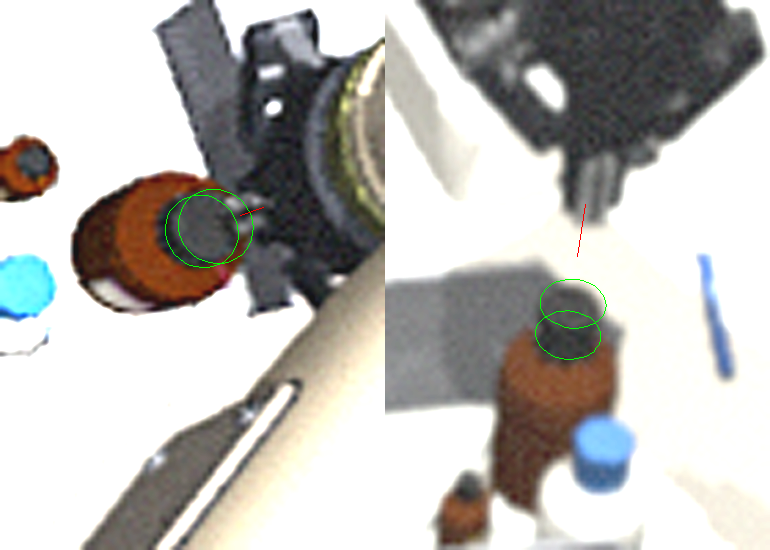

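```bash
python3 - <<'E'
from look import *
from scipy.optimize import least_squares
np.set_printoptions(precision=4,suppress=True)
p,q=shot('top'),shot('side')
for n,a,b in(('tip',(456.5,227.6),(377.6,70)),('stain cap top',(451.9+.5,231.2),(373.6,86.5)),('buffer cap top',(419.3,240.8),(379.5,109))):
    s=least_squares(lambda v:np.r_[proj(p,v)[0]-a,proj(q,v)[0]-b],[.44,-.3,.13]); print(n,s.x,s.fun)
print(env.get_state()['tcp_pos'])
for t in('stain_bottle','buffer_bottle'):
  for c in(p,q):print(t,[(np.round(d['centre'],4),round(d['confidence'],2)) for d in env.spot_in(t,c)[:1]])
E
```

```text
tip [ 0.4375 -0.2846  0.1937] [-0.1203  0.7489 -0.8053 -0.303 ]
stain cap top [ 0.4384 -0.2953  0.1275] [ 0.0106 -0.065   0.0694  0.0261]
buffer cap top [ 0.4173 -0.2196  0.1328] [ 0.0264 -0.1483  0.154   0.0572]
[ 0.4389 -0.2975  0.1568]
stain_bottle []
stain_bottle [(array([ 0.4439, -0.2788,  0.0938]), 0.91)]
buffer_bottle [(array([ 0.5995, -0.1385,  0.0875]), 0.78)]
buffer_bottle [(array([ 0.4219, -0.207 ,  0.1007]), 0.89)]
```

The visible finger tips are about 20 mm above the reported TCP, so the fingers closed just over the cap. I'll grip with the grasp point, 19 mm behind the TCP, at the cap's height, and close in steps.

move_arm(
  targets=[
    [[0,0,0],[0,0,0],-1],
    [[0,0,0],[0,0,0],-1],
    [[0,0,0],[0,0,0],-1],
    [[0,0,0],[0,0,0],-1],
    [[0,0,0],[0,0,0],-1],
  ],
)

```text
clock: 7.7
tcp_pos: [0.4394, -0.2979, 0.1578]
orientation: [0.0, 0.607, 0.794, -0.0]
wrist_force: [0.4, -0.3, 1.2]
finger_gap: 0.0855
grip_force: 0.0
```

move_arm(
  targets=[
    [[0,0,15],[0,0,0],-1],
    [[0,0,30],[0,0,0],-1],
    [[0,0,45],[0,0,0],-1],
    [[0,0,51],[0,0,0],-0.5],
    [[0,0,51],[0,0,0],0],
  ],
)

```text
clock: 8.32
tcp_pos: [0.439, -0.2975, 0.106]
orientation: [-0.001, 0.607, 0.794, 0.0]
wrist_force: [-0.2, -0.3, -0.0]
finger_gap: 0.0517
grip_force: 0.0
```

move_arm(
  targets=[
    [[0,0,0],[0,0,0],0.2],
    [[0,0,0],[0,0,0],0.3],
    [[0,0,0],[0,0,0],0.4],
    [[0,0,0],[0,0,0],0.5],
    [[0,0,0],[0,0,0],0.5],
  ],
  squeeze=40,
)

```text
clock: 8.95
tcp_pos: [0.4394, -0.298, 0.1069]
orientation: [0.0, 0.607, 0.794, -0.0]
wrist_force: [-0.7, 0.8, -0.0]
finger_gap: 0.0213
grip_force: 0.0
```

```bash
python3 - <<'E'
from look import *
S=env.get_state(); T=S['tcp_pos']; print(T,S['wrist_force'],S['finger_gap'],S['joint_pos']); out=[]
for c,(u,v) in(('top',(425,200)),('side',(340,50))):
    p=shot(c); a=cv2.cvtColor(p['pixels'],cv2.COLOR_RGB2BGR)[v:v+65,u:u+56]; k=7
    a=cv2.resize(a,None,fx=k,fy=k,interpolation=cv2.INTER_CUBIC)
    a=cv2.convertScaleAbs(a,alpha=2.5,beta=30)
    D=lambda P,col:cv2.polylines(a,[np.int32((proj(p,P)-[u,v]+.5)*k)],True,col,1)
    D([T,T+[0,0,.03]],(0,0,255)); out.append(a)
cv2.imwrite('pics/ov3.png',np.hstack(out))
E
```

```text
[ 0.43938654 -0.29796008  0.10689161] [-0.7142465   0.827331   -0.01654323] 0.02127419772564619 [-7.47134789e-01  2.78920822e-01 -2.47741843e-01  1.04388019e+00
 -4.46568875e-05  5.58435296e-01]
```

View pics/ov3.png

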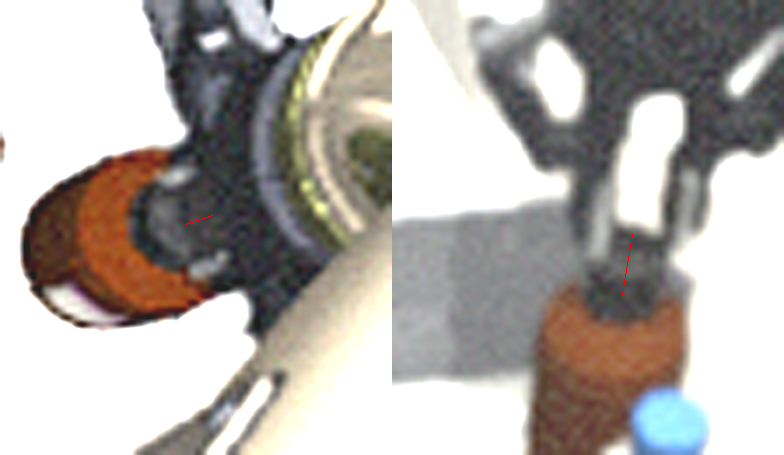

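The pads are astride but still above the cap. I'll open, go 18 mm lower and close again in steps.

move_arm(
  targets=[
    [[0,0,-5],[0,0,0],0],
    [[0,0,-5],[0,0,0],-1],
    [[0,0,-5],[0,0,0],-1],
    [[0,0,6],[0,0,0],-0.5],
    [[0,0,14],[0,0,0],-0.2],
  ],
)

```text
clock: 9.68
tcp_pos: [0.439, -0.2976, 0.0917]
orientation: [-0.0, 0.607, 0.794, -0.0]
wrist_force: [0.6, 0.5, -0.1]
finger_gap: 0.0518
grip_force: 0.0
```

move_arm(
  targets=[
    [[0,0,4],[0,0,0],-0.2],
    [[0,0,4],[0,0,0],0],
    [[0,0,4],[0,0,0],0.1],
    [[0,0,4],[0,0,0],0.2],
    [[0,0,4],[0,0,0],0.3],
  ],
)

```text
clock: 10.3
tcp_pos: [0.4398, -0.2981, 0.0892]
orientation: [0.001, 0.607, 0.794, 0.0]
wrist_force: [0.7, 0.8, -0.2]
finger_gap: 0.0296
grip_force: 0.5
```

move_arm(
  targets=[
    [[0,0,0],[0,0,0],0.4],
    [[0,0,0],[0,0,0],0.5],
    [[0,0,0],[0,0,0],0.5],
  ],
)

```text
clock: 10.68
tcp_pos: [0.44, -0.2982, 0.0894]
orientation: [0.001, 0.607, 0.794, 0.0]
wrist_force: [2.0, 1.4, 5.1]
finger_gap: 0.028
grip_force: 39.8
```

Gripped: gap 28 mm, 40 N. I'll raise the squeeze and lift.

move_arm(
  targets=[
    [[0,0,0],[0,0,0],1],
    [[0,0,-1],[0,0,0],1],
    [[0,0,-8],[0,0,0],1],
    [[0,0,-20],[0,0,0],1],
    [[0,0,-35],[0,0,0],1],
  ],
  squeeze=80,
)

```text
clock: 11.3
tcp_pos: [0.4388, -0.2977, 0.1243]
orientation: [-0.001, 0.607, 0.794, -0.0]
wrist_force: [0.7, 0.8, -3.0]
finger_gap: 0.0269
grip_force: 78.9
```

move_arm(
  targets=[
    [[0,0,-25],[0,0,0],1],
    [[0,0,-50],[0,0,0],1],
    [[0,0,-75],[0,0,0],1],
    [[0,0,-95],[0,0,0],1],
    [[0,0,-105],[0,0,0],1],
  ],
)

```text
clock: 11.92
tcp_pos: [0.4397, -0.2984, 0.2308]
orientation: [0.001, 0.607, 0.794, -0.0]
wrist_force: [0.9, -0.5, -2.7]
finger_gap: 0.0267
grip_force: 79.0
```

```bash
python3 go.py 0.4764 0.289 0.23; python3 - <<'E'
from look import *
p=shot('top'); q=shot('side')
a=p['pixels'][140:290,360:480]; b=q['pixels'][20:170,300:420]
cv2.imwrite('pics/lift1.png',cv2.resize(cv2.cvtColor(np.hstack([a,b]),cv2.COLOR_RGB2BGR),None,fx=3.2,fy=3.2))
E
```

```text
at [ 0.4397 -0.2984  0.2308] t 11.93 shift mm [ 5.572e+02  1.893e+02 -2.000e-01] turn [ 0.01  0.01 -0.03] q [-0.75  0.22 -0.02  1.33 -0.    0.56] gap 26.7 grip 79.0 F [ 0.9 -0.5 -2.7]
```

View pics/lift1.png

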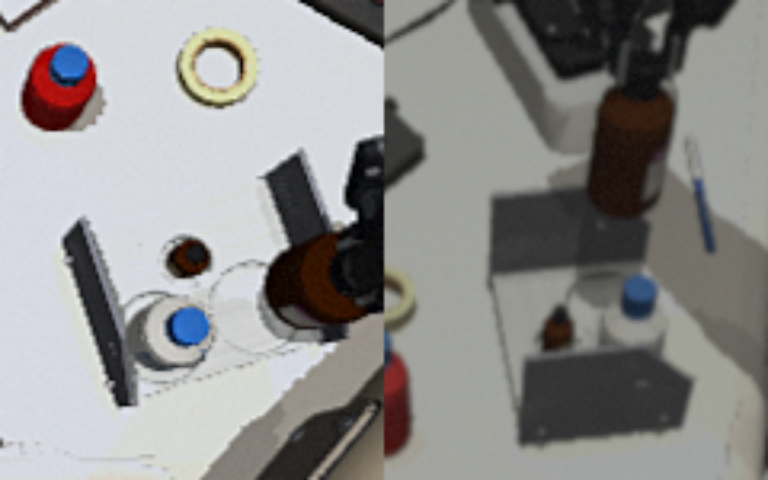

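move_arm(
  targets=[
    [[15,5,0],[0,0,0],1],
    [[45,15,0],[0,0,0],1],
    [[90,30,0],[0,0,0],1],
    [[140,47,0],[0,0,0],1],
    [[190,64,0],[0,0,0],1],
  ],
)

```text
clock: 12.65
tcp_pos: [0.4501, -0.0951, 0.2277]
orientation: [-0.001, 0.607, 0.794, -0.0]
wrist_force: [1.0, 0.5, -3.4]
finger_gap: 0.0266
grip_force: 79.1
```

move_arm(
  targets=[
    [[48,16,0],[0,0,0],1],
    [[96,32,0],[0,0,0],1],
    [[144,48,0],[0,0,0],1],
    [[192,64,0],[0,0,0],1],
    [[237,80,0],[0,0,0],1],
  ],
)

```text
clock: 13.28
tcp_pos: [0.4647, 0.1543, 0.2278]
orientation: [-0.001, 0.607, 0.795, -0.001]
wrist_force: [1.9, -0.7, -2.3]
finger_gap: 0.0264
grip_force: 79.2
```

move_arm(
  targets=[
    [[45,15,0],[0,0,0],1],
    [[85,29,0],[0,0,0],1],
    [[110,38,0],[0,0,0],1],
    [[125,43,0],[0,0,0],1],
    [[130,45,0],[0,0,0],1],
  ],
)

```text
clock: 13.9
tcp_pos: [0.4748, 0.2897, 0.228]
orientation: [-0.0, 0.607, 0.795, -0.001]
wrist_force: [-0.1, -0.6, -3.5]
finger_gap: 0.0265
grip_force: 79.2
```

```bash
python3 go.py 0.4764 0.289 0.087; python3 - <<'E'
from look import *
p=shot('top'); q=shot('side')
a=p['pixels'][150:290,150:290]; b=q['pixels'][220:360,250:390]
cv2.imwrite('pics/tray1.png',cv2.resize(cv2.cvtColor(np.hstack([a,b]),cv2.COLOR_RGB2BGR),None,fx=2.8,fy=2.8))
E
```

```text
at [0.4748 0.2897 0.228 ] t 13.9 shift mm [ -1.    1.6 141. ] turn [-0.01  0.   -0.02] q [ 0.4   0.27  0.05  1.35 -0.    1.71] gap 26.5 grip 79.2 F [-0.1 -0.6 -3.5]
```

View pics/tray1.png

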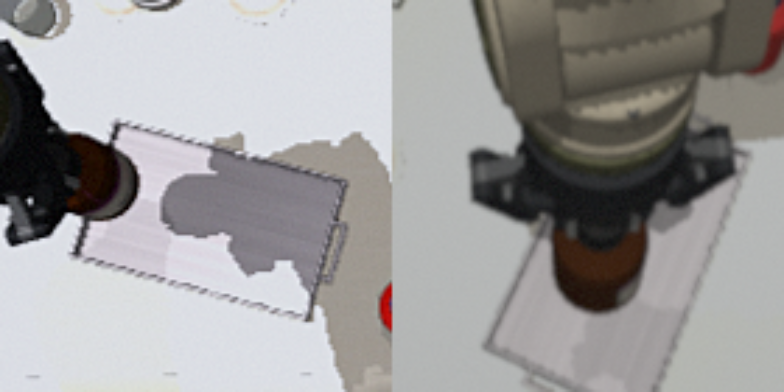

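move_arm(
  targets=[
    [[0,0,20],[0,0,0],1],
    [[0,1,55],[0,0,0],1],
    [[0,1,90],[0,0,0],1],
    [[0,1,115],[0,0,0],1],
    [[0,1,128],[0,0,0],1],
  ],
)

```text
clock: 14.62
tcp_pos: [0.4759, 0.2879, 0.0994]
orientation: [-0.0, 0.608, 0.794, -0.001]
wrist_force: [0.4, 0.5, -3.2]
finger_gap: 0.0267
grip_force: 79.3
```

move_arm(
  targets=[
    [[0,0,6],[0,0,0],1],
    [[0,0,10],[0,0,0],1],
    [[0,0,12],[0,0,0],1],
    [[0,0,13.5],[0,0,0],1],
    [[0,0,13.5],[0,0,0],1],
  ],
)

```text
clock: 15.25
tcp_pos: [0.4768, 0.2895, 0.0875]
orientation: [0.0, 0.607, 0.794, 0.0]
wrist_force: [0.5, 0.2, -3.4]
finger_gap: 0.0268
grip_force: 79.3
```

```bash
python3 go.py 0.4764 0.289 0.085
```

```text
at [0.4768 0.2895 0.0875] t 15.25 shift mm [-0.4 -0.5  2.5] turn [ 0.    0.   -0.03] q [ 0.4   0.34 -0.21  1.02 -0.    1.71] gap 26.8 grip 79.3 F [ 0.5  0.2 -3.4]
```

move_arm(
  targets=[
    [[0,0,1],[0,0,0],1],
    [[0,0,2],[0,0,0],1],
    [[0,0,2],[0,0,0],1],
  ],
)

```text
clock: 15.62
tcp_pos: [0.477, 0.2896, 0.0856]
orientation: [0.0, 0.607, 0.794, 0.0]
wrist_force: [-0.0, -0.2, -0.8]
finger_gap: 0.0266
grip_force: 79.7
```

```bash
python3 go.py 0.4764 0.289 0.085
```

```text
at [0.477  0.2896 0.0856] t 15.62 shift mm [-0.4 -0.7  0.6] turn [ 0.   -0.   -0.03] q [ 0.4   0.34 -0.21  1.01 -0.    1.71] gap 26.6 grip 79.7 F [-0.  -0.2 -0.8]
```

move_arm(
  targets=[
    [[0,0,0.5],[0,0,0],0.4],
    [[0,0,0.5],[0,0,0],0.2],
    [[0,0,0.5],[0,0,0],-0.2],
    [[0,0,0.5],[0,0,0],-0.5],
    [[0,0,0.5],[0,0,0],-0.5],
  ],
  squeeze=40,
)

```text
clock: 16.25
tcp_pos: [0.4767, 0.2894, 0.0847]
orientation: [0.0, 0.607, 0.794, -0.0]
wrist_force: [-0.5, 0.8, -0.1]
finger_gap: 0.0644
grip_force: 0.0
```

move_arm(
  targets=[
    [[0,0,-15],[0,0,0],-0.5],
    [[0,0,-50],[0,0,0],-0.5],
    [[0,0,-90],[0,0,0],-0.5],
    [[-40,-13,-115],[0,0,0],-0.5],
    [[-90,-30,-115],[0,0,0],-0.5],
  ],
)

```text
clock: 16.88
tcp_pos: [0.4733, 0.1949, 0.2034]
orientation: [0.002, 0.606, 0.795, 0.002]
wrist_force: [0.8, -0.0, 0.4]
finger_gap: 0.0643
grip_force: 0.0
```

```bash
python3 go.py 0.4173 -0.2225 0.2;  python3 - <<'E'
from look import *
p=shot('top'); q=shot('side')
for n,x in(('t',p),('s',q)): print(n,[(np.round(d['centre'],4),round(d['confidence'],2)) for d in env.landmark_of('stain_bottle',x)[:2]])
E
```

```text
at [0.4733 0.1949 0.2034] t 16.88 shift mm [-387.7 -164.4    2.5] turn [ 0.04  0.   -0.02] q [ 0.23  0.19 -0.13  1.25 -0.    1.54] gap 64.3 grip 0.0 F [ 0.8 -0.   0.4]
t [(array([4.786e-01, 2.893e-01, 4.000e-04]), 0.54)]
s [(array([4.760e-01, 2.888e-01, 2.000e-04]), 0.57)]
```

Stain stands upright in the tray where planned. On to the buffer.

move_arm(
  targets=[
    [[-50,-21,0],[0,0,0],-1],
    [[-105,-44,0],[0,0,0],-1],
    [[-160,-68,0],[0,0,0],-1],
    [[-215,-91,0],[0,0,0],-1],
    [[-270,-114,0],[0,0,0],-1],
  ],
)

```text
clock: 17.7
tcp_pos: [0.4325, -0.0966, 0.2003]
orientation: [0.001, 0.607, 0.795, 0.0]
wrist_force: [1.9, 0.2, 0.1]
finger_gap: 0.0855
grip_force: 0.0
```

move_arm(
  targets=[
    [[-50,-21,0],[0,0,0],-1],
    [[-90,-38,0],[0,0,0],-1],
    [[-110,-46,0],[0,0,0],-1],
    [[-117.5,-50,10],[0,0,0],-1],
    [[-117.5,-50,15],[0,0,0],-1],
  ],
)

```text
clock: 18.32
tcp_pos: [0.4147, -0.2214, 0.1838]
orientation: [-0.001, 0.607, 0.795, 0.0]
wrist_force: [0.5, -0.1, 0.1]
finger_gap: 0.0854
grip_force: 0.0
```

```bash
python3 go.py 0.4173 -0.2225 0.0865
```

```text
at [ 0.4147 -0.2214  0.1838] t 18.32 shift mm [-1.8  2.3 97.3] turn [-0.   -0.01 -0.03] q [-0.66  0.12 -0.25  1.2   0.    0.64] gap 85.4 grip 0.0 F [ 0.5 -0.1  0.1]
```

move_arm(
  targets=[
    [[-2,2,30],[0,0,0],-1],
    [[-2,2,60],[0,0,0],-1],
    [[-2,2,85],[0,0,0],-0.6],
    [[-2,2,97],[0,0,0],-0.3],
    [[-2,2,97],[0,0,0],0],
  ],
)

```text
clock: 18.95
tcp_pos: [0.4168, -0.2224, 0.0872]
orientation: [-0.001, 0.607, 0.795, 0.0]
wrist_force: [1.3, -0.1, 0.5]
finger_gap: 0.0428
grip_force: 0.0
```

move_arm(
  targets=[
    [[0,0,0],[0,0,0],0.15],
    [[0,0,0],[0,0,0],0.3],
    [[0,0,0],[0,0,0],0.4],
    [[0,0,0],[0,0,0],0.5],
    [[0,0,0],[0,0,0],0.6],
  ],
)

```text
clock: 19.58
tcp_pos: [0.4179, -0.2241, 0.0889]
orientation: [0.001, 0.607, 0.794, 0.0]
wrist_force: [0.1, 1.0, 6.2]
finger_gap: 0.0249
grip_force: 39.1
```

```bash
python3 go.py 0.4173 -0.2225 0.0865
```

```text
at [ 0.4179 -0.2241  0.0889] t 19.57 shift mm [ 1.7 -0.2  2.4] turn [ 0.01  0.01 -0.03] q [-0.66  0.19 -0.41  0.97  0.    0.64] gap 24.9 grip 39.1 F [0.1 1.  6.2]
```

Held (gap 25 mm). Squeeze more, lift and carry to the near end of the tray.

move_arm(
  targets=[
    [[0,0,0],[0,0,0],1],
    [[0,0,-1],[0,0,0],1],
    [[0,0,-8],[0,0,0],1],
    [[0,0,-20],[0,0,0],1],
    [[0,0,-40],[0,0,0],1],
  ],
  squeeze=80,
)

```text
clock: 20.2
tcp_pos: [0.4165, -0.2232, 0.128]
orientation: [-0.001, 0.607, 0.794, -0.0]
wrist_force: [0.3, 0.0, -2.5]
finger_gap: 0.0233
grip_force: 78.7
```

move_arm(
  targets=[
    [[0,0,-25],[0,0,0],1],
    [[0,0,-55],[0,0,0],1],
    [[0,0,-80],[0,0,0],1],
    [[0,0,-98],[0,0,0],1],
    [[5,2,-103],[0,0,0],1],
  ],
)

```text
clock: 20.82
tcp_pos: [0.4183, -0.2187, 0.2324]
orientation: [0.001, 0.608, 0.794, -0.0]
wrist_force: [-0.5, 0.5, -3.4]
finger_gap: 0.0233
grip_force: 78.7
```

```bash
python3 go.py 0.4496 0.1886 0.23
```

```text
at [ 0.4183 -0.2187  0.2324] t 20.82 shift mm [385.  136.8   1.8] turn [ 0.01  0.01 -0.03] q [-0.65  0.1  -0.15  1.31 -0.    0.65] gap 23.3 grip 78.7 F [-0.5  0.5 -3.4]
```

move_arm(
  targets=[
    [[25,9,0],[0,0,0],1],
    [[65,23,0],[0,0,0],1],
    [[112,40,0],[0,0,0],1],
    [[162,57,0],[0,0,0],1],
    [[212,75,0],[0,0,0],1],
  ],
)

```text
clock: 21.45
tcp_pos: [0.4338, 0.0078, 0.2303]
orientation: [-0.0, 0.608, 0.794, -0.0]
wrist_force: [0.9, -0.7, -2.2]
finger_gap: 0.0232
grip_force: 78.8
```

move_arm(
  targets=[
    [[50,18,0],[0,0,0],1],
    [[100,36,0],[0,0,0],1],
    [[140,50,0],[0,0,0],1],
    [[165,59,0],[0,0,0],1],
    [[173,62,0],[0,0,0],1],
  ],
)

```text
clock: 22.08
tcp_pos: [0.4482, 0.1907, 0.2301]
orientation: [-0.0, 0.606, 0.795, -0.001]
wrist_force: [-0.2, -0.1, -2.2]
finger_gap: 0.0231
grip_force: 78.8
```

move_arm(
  targets=[
    [[0,0,20],[0,0,0],1],
    [[0,0,55],[0,0,0],1],
    [[0,0,90],[0,0,0],1],
    [[0,0,115],[0,0,0],1],
    [[0,0,130],[0,0,0],1],
  ],
)

```text
clock: 22.7
tcp_pos: [0.4478, 0.1883, 0.0992]
orientation: [-0.001, 0.608, 0.794, -0.001]
wrist_force: [-0.1, 0.1, -1.8]
finger_gap: 0.0231
grip_force: 78.9
```

```bash
python3 go.py 0.4496 0.1886 0.0835; python3 - <<'E'
from look import *
p=shot('top'); q=shot('side')
a=p['pixels'][150:290,150:290]; b=q['pixels'][220:360,250:390]
cv2.imwrite('pics/tray2.png',cv2.resize(cv2.cvtColor(np.hstack([a,b]),cv2.COLOR_RGB2BGR),None,fx=2.8,fy=2.8))
E
```

```text
at [0.4478 0.1883 0.0992] t 22.7 shift mm [-0.1  1.8 15.7] turn [-0.02  0.   -0.04] q [ 0.23  0.21 -0.37  1.   -0.    1.54] gap 23.1 grip 78.9 F [-0.1  0.1 -1.8]
```

View pics/tray2.png

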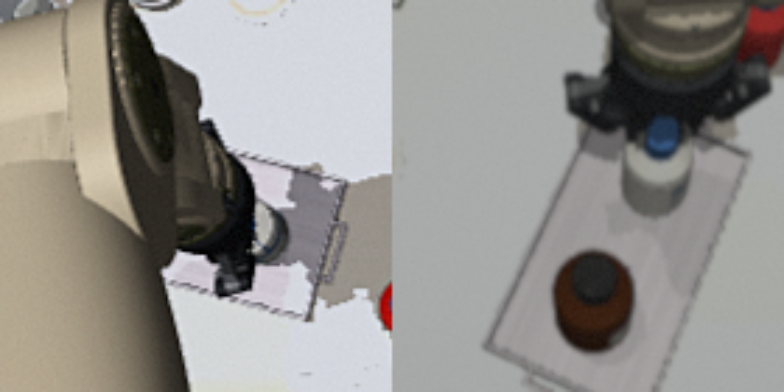

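move_arm(
  targets=[
    [[0,1,6],[0,0,0],1],
    [[0,1,10],[0,0,0],1],
    [[0,1,12],[0,0,0],1],
    [[0,1,13.5],[0,0,0],1],
    [[0,1,13.5],[0,0,0],1],
  ],
)

```text
clock: 23.42
tcp_pos: [0.45, 0.1895, 0.0873]
orientation: [0.0, 0.607, 0.794, -0.0]
wrist_force: [0.7, 0.8, -2.8]
finger_gap: 0.0232
grip_force: 78.9
```

```bash
python3 go.py 0.4496 0.1886 0.0835
```

```text
at [0.45   0.1895 0.0873] t 23.43 shift mm [-0.7 -0.6  3.8] turn [ 0.    0.   -0.03] q [ 0.23  0.22 -0.38  0.97 -0.    1.54] gap 23.2 grip 78.9 F [ 0.7  0.8 -2.8]
```

move_arm(
  targets=[
    [[0,0,1],[0,0,0],1],
    [[0,0,2],[0,0,0],1],
    [[0,0,2.5],[0,0,0],1],
    [[0,0,2.5],[0,0,0],1],
  ],
)

```text
clock: 23.92
tcp_pos: [0.4501, 0.1896, 0.0851]
orientation: [0.0, 0.607, 0.794, 0.0]
wrist_force: [-1.1, 0.1, 1.7]
finger_gap: 0.0235
grip_force: 79.5
```

```bash
python3 go.py 0.4496 0.1886 0.0835
```

```text
at [0.4501 0.1896 0.0851] t 23.93 shift mm [-0.8 -0.8  1.6] turn [ 0.   -0.   -0.03] q [ 0.23  0.22 -0.38  0.97  0.    1.54] gap 23.5 grip 79.5 F [-1.1  0.1  1.7]
```

move_arm(
  targets=[
    [[0,0,0],[0,0,0],0.4],
    [[0,0,0],[0,0,0],0.2],
    [[0,0,0],[0,0,0],-0.2],
    [[0,0,0],[0,0,0],-0.5],
    [[0,0,0],[0,0,0],-0.5],
  ],
  squeeze=30,
)

```text
clock: 24.55
tcp_pos: [0.45, 0.1894, 0.0848]
orientation: [0.0, 0.607, 0.794, 0.0]
wrist_force: [0.1, -0.5, -0.7]
finger_gap: 0.0638
grip_force: 0.0
```

move_arm(
  targets=[
    [[0,0,-15],[0,0,0],-0.5],
    [[0,0,-50],[0,0,0],-0.5],
    [[0,0,-90],[0,0,0],-0.5],
    [[-40,-5,-115],[0,0,0],-0.5],
    [[-90,-15,-115],[0,0,0],-0.5],
  ],
)

```text
clock: 25.18
tcp_pos: [0.4612, 0.0985, 0.2034]
orientation: [0.003, 0.606, 0.795, 0.002]
wrist_force: [1.1, -0.6, -0.5]
finger_gap: 0.0642
grip_force: 0.0
```

```bash
python3 go.py 0.4745 -0.243 0.2;  python3 - <<'E'
from look import *
from scipy.optimize import least_squares
p=shot('top'); q=shot('side'); st=[]
for n,x in(('t',p),('s',q)):
  for t in('stain_bottle','buffer_bottle','oil_bottle','stand_medium','bottle_rack'): print(n,t,[(np.round(d['centre'],4),round(d['confidence'],2)) for d in env.landmark_of(t,x)[:3]])
B=[(p,(421.6,219.4)),(q,(354.4,119.4))]
s=least_squares(lambda v:np.concatenate([proj(c,[*v,.067])[0]-a for c,a in B]),[.47,-.24]);print('oil',s.x,s.fun)
a=p['pixels'][180:270,370:480]; b=q['pixels'][70:160,310:420]
cv2.imwrite('pics/oil.png',cv2.resize(cv2.cvtColor(np.hstack([a,b]),cv2.COLOR_RGB2BGR),None,fx=3.5,fy=3.5,interpolation=cv2.INTER_CUBIC))
E
```

```text
at [0.4612 0.0985 0.2034] t 25.18 shift mm [-332.8  -77.7    3.5] turn [ 0.04  0.01 -0.01] q [ 0.04  0.11 -0.22  1.24 -0.    1.34] gap 64.2 grip 0.0 F [ 1.1 -0.6 -0.5]
t stain_bottle []
t buffer_bottle [(array([ 0.609 , -0.1434,  0.0033]), 0.91), (array([0.3838, 0.0586, 0.0005]), 0.75)]
t oil_bottle [(array([ 0.4788, -0.2436,  0.0066]), 0.52)]
t stand_medium [(array([ 0.4439, -0.0405,  0.0005]), 0.79)]
t bottle_rack [(array([ 0.4523, -0.2492, -0.0027]), 0.95), (array([ 0.4951,  0.0363, -0.0034]), 0.58)]
s stain_bottle [(array([0.4744, 0.2901, 0.0048]), 0.57)]
s buffer_bottle [(array([ 0.3841,  0.0531, -0.0024]), 0.89), (array([ 0.6096, -0.1484, -0.0014]), 0.76), (array([0.4543, 0.1933, 0.003 ]), 0.7)]
s oil_bottle []
s stand_medium [(array([ 0.4434, -0.0422,  0.0006]), 0.95)]
s bottle_rack []
oil [ 0.47397467 -0.23880401] [-1.15117387 -0.4447147   0.72912028 -1.50653762]
```

View pics/oil.png

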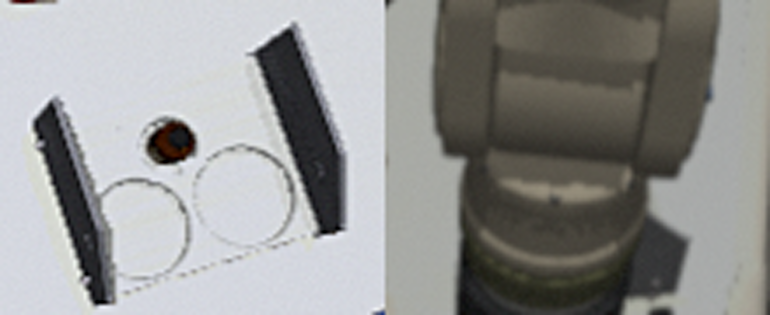

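move_arm(
  targets=[
    [[-50,-12,0],[0,0,0],-0.5],
    [[-105,-25,0],[0,0,0],-0.5],
    [[-160,-38,0],[0,0,0],-0.5],
    [[-215,-50,0],[0,0,0],-0.5],
    [[-265,-62,0],[0,0,0],-0.5],
  ],
)

```text
clock: 26.4
tcp_pos: [0.4688, -0.175, 0.1998]
orientation: [0.0, 0.607, 0.794, 0.0]
wrist_force: [1.2, 0.1, -0.3]
finger_gap: 0.064
grip_force: 0.0
```

move_arm(
  targets=[
    [[-40,-9,0],[0,0,0],-0.5],
    [[-60,-13,0],[0,0,0],-0.5],
    [[-67,-15,20],[0,0,0],-0.5],
    [[-67,-15,50],[0,0,0],-0.5],
    [[-67,-15,70],[0,0,0],-0.5],
  ],
)

```text
clock: 27.02
tcp_pos: [0.4715, -0.2408, 0.1284]
orientation: [-0.001, 0.607, 0.795, 0.0]
wrist_force: [-1.0, 0.2, 0.6]
finger_gap: 0.0645
grip_force: 0.0
```

```bash
python3 go.py 0.4755 -0.242 0.018;  python3 - <<'E'
from look import *
from scipy.optimize import least_squares
p=shot('top')
for z,a in((.024,(409.7,245.4)),(.024,(439.7,236.)),(.067,(421.2,219.7)),(.067,(420.4,219.5))):
  print(least_squares(lambda v:proj(p,[*v,z])[0]-a,[.47,-.24]).x)
E
```

```text
at [ 0.4715 -0.2408  0.1284] t 27.02 shift mm [ -2.4   3.6 110.4] turn [-0.01 -0.01 -0.02] q [-0.62  0.26 -0.21  1.1   0.    0.68] gap 64.5 grip 0.0 F [-1.   0.2  0.6]
[ 0.41448165 -0.21879163]
[ 0.43707785 -0.29342924]
[ 0.47218138 -0.24050116]
[ 0.47267124 -0.23862497]
```

move_arm(
  targets=[
    [[-2,3,30],[0,0,0],-0.5],
    [[-2,3,60],[0,0,0],-0.5],
    [[-2,3,85],[0,0,0],-0.5],
    [[-2,3,100],[0,0,0],-0.5],
    [[-2,3,110],[0,0,0],-0.3],
  ],
)

```text
clock: 27.7
tcp_pos: [0.4755, -0.2427, 0.0196]
orientation: [-0.0, 0.607, 0.795, 0.0]
wrist_force: [0.1, 0.2, -0.1]
finger_gap: 0.0556
grip_force: 0.0
```

move_arm(
  targets=[
    [[0,0,0],[0,0,0],-0.1],
    [[0,0,0],[0,0,0],0.1],
    [[0,0,0],[0,0,0],0.25],
    [[0,0,0],[0,0,0],0.35],
    [[0,0,0],[0,0,0],0.5],
  ],
)

```text
clock: 28.32
tcp_pos: [0.4757, -0.2435, 0.0204]
orientation: [0.001, 0.607, 0.794, -0.0]
wrist_force: [-0.5, 0.3, 2.5]
finger_gap: 0.0255
grip_force: 29.3
```

```bash
python3 go.py 0.4755 -0.242 0.018;  python3 - <<'E'
from look import *
p=shot('top'); q=shot('side')
a=p['pixels'][180:270,370:480]; b=q['pixels'][70:160,310:420]
cv2.imwrite('pics/oil2.png',cv2.resize(cv2.cvtColor(np.hstack([a,b]),cv2.COLOR_RGB2BGR),None,fx=3.5,fy=3.5,interpolation=cv2.INTER_CUBIC))
E
```

```text
at [ 0.4757 -0.2435  0.0204] t 28.32 shift mm [1.5 0.2 2.4] turn [ 0.    0.01 -0.03] q [-0.62  0.36 -0.36  0.84 -0.    0.68] gap 25.5 grip 29.3 F [-0.5  0.3  2.5]
```

View pics/oil2.png

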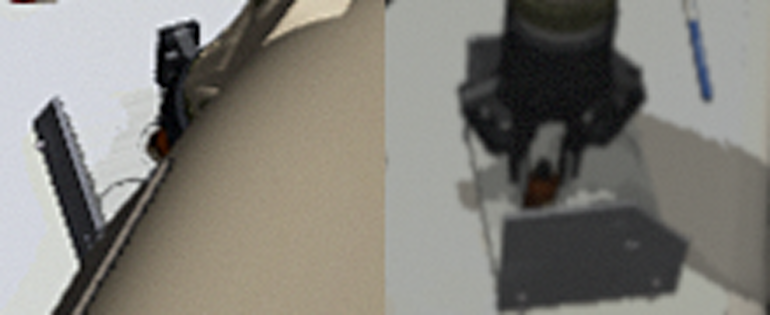

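move_arm(
  targets=[
    [[0,0,-3],[0,0,0],0.7],
    [[0,0,-15],[0,0,0],0.7],
    [[0,0,-45],[0,0,0],0.7],
    [[0,0,-85],[0,0,0],0.7],
    [[0,0,-125],[0,0,0],0.7],
  ],
)

```text
clock: 29.05
tcp_pos: [0.4749, -0.2429, 0.1464]
orientation: [-0.0, 0.607, 0.794, -0.0]
wrist_force: [0.7, -1.1, -0.6]
finger_gap: 0.0255
grip_force: 29.5
```

```bash
python3 go.py 0.4435 -0.041 0.15
```

```text
at [ 0.4749 -0.2429  0.1464] t 29.05 shift mm [203.1  22.6  -3.5] turn [-0.   -0.   -0.03] q [-0.62  0.26 -0.17  1.14 -0.    0.68] gap 25.5 grip 29.5 F [ 0.7 -1.1 -0.6]
```

move_arm(
  targets=[
    [[35,4,-4],[0,0,0],0.7],
    [[85,9,-4],[0,0,0],0.7],
    [[135,15,-4],[0,0,0],0.7],
    [[180,20,-4],[0,0,0],0.7],
    [[203,22.5,-4],[0,0,0],0.7],
  ],
)

```text
clock: 29.68
tcp_pos: [0.4428, -0.0392, 0.1495]
orientation: [-0.0, 0.607, 0.795, 0.0]
wrist_force: [0.3, 0.0, -0.5]
finger_gap: 0.0256
grip_force: 29.5
```

move_arm(
  targets=[
    [[0,0,15],[0,0,0],0.7],
    [[0,0,40],[0,0,0],0.7],
    [[0,0,65],[0,0,0],0.7],
    [[0,0,80],[0,0,0],0.7],
    [[0,0,86],[0,0,0],0.7],
  ],
)

```text
clock: 30.3
tcp_pos: [0.4429, -0.0419, 0.0614]
orientation: [-0.001, 0.608, 0.794, -0.001]
wrist_force: [0.9, -0.4, -0.3]
finger_gap: 0.0254
grip_force: 29.5
```

```bash
python3 go.py 0.4435 -0.041 0.0195;  python3 - <<'E'
from look import *
p=shot('top'); q=shot('side')
a=p['pixels'][170:270,280:390]; b=q['pixels'][150:250,290:400]
cv2.imwrite('pics/stand.png',cv2.resize(cv2.cvtColor(np.hstack([a,b]),cv2.COLOR_RGB2BGR),None,fx=3.6,fy=3.6,interpolation=cv2.INTER_CUBIC))
E
```

```text
at [ 0.4429 -0.0419  0.0614] t 30.3 shift mm [ 0.7  0.9 41.9] turn [-0.01 -0.   -0.04] q [-0.27  0.17 -0.52  0.89 -0.    1.03] gap 25.4 grip 29.5 F [ 0.9 -0.4 -0.3]
```

View pics/stand.png

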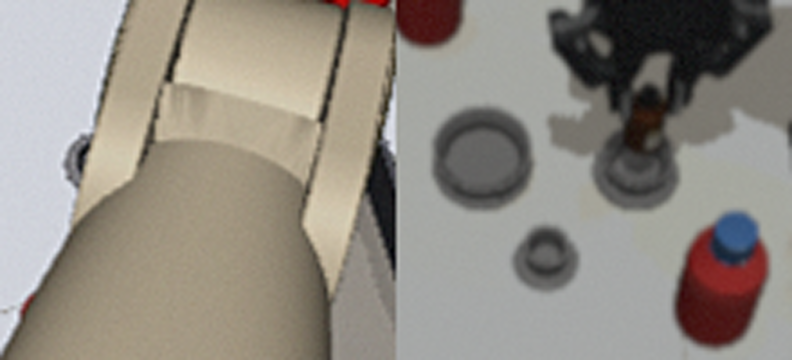

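The side view shows oil held above the medium stand at about (636,170), with the large stand to its left at (482,158) and the small one below it at (546,258). Lowering now.

move_arm(
  targets=[
    [[0.5,1,12],[0,0,0],0.7],
    [[0.5,1,24],[0,0,0],0.7],
    [[0.5,1,33],[0,0,0],0.7],
    [[0.5,1,37],[0,0,0],0.7],
    [[0.5,1,38],[0,0,0],0.7],
  ],
)

```text
clock: 31.02
tcp_pos: [0.4444, -0.0405, 0.0245]
orientation: [-0.0, 0.607, 0.794, -0.0]
wrist_force: [-1.0, -0.4, -0.7]
finger_gap: 0.0252
grip_force: 29.5
```

move_arm(
  targets=[
    [[0,0,1],[0,0,0],0.7],
    [[0,0,2],[0,0,0],0.7],
    [[0,0,3],[0,0,0],0.7],
    [[0,0,3],[0,0,0],0.7],
  ],
)

```text
clock: 31.52
tcp_pos: [0.4446, -0.0406, 0.0218]
orientation: [0.0, 0.607, 0.794, -0.0]
wrist_force: [0.6, -0.3, -0.8]
finger_gap: 0.0252
grip_force: 29.5
```

```bash
python3 go.py 0.4435 -0.041 0.0195
```

```text
at [ 0.4446 -0.0406  0.0218] t 31.52 shift mm [-0.1 -1.2  2.3] turn [ 0.    0.   -0.03] q [-0.27  0.22 -0.57  0.78 -0.    1.03] gap 25.2 grip 29.5 F [ 0.6 -0.3 -0.8]
```

move_arm(
  targets=[
    [[0,0,1],[0,0,0],0.7],
    [[0,0,2],[0,0,0],0.7],
    [[0,0,2.5],[0,0,0],0.7],
    [[0,0,2.5],[0,0,0],0.7],
  ],
)

```text
clock: 32.02
tcp_pos: [0.4446, -0.0406, 0.0194]
orientation: [0.0, 0.607, 0.794, -0.0]
wrist_force: [-1.7, -0.3, 1.9]
finger_gap: 0.025
grip_force: 29.8
```

```bash
python3 go.py 0.4435 -0.041 0.0195
```

```text
at [ 0.4446 -0.0406  0.0194] t 32.02 shift mm [-0.1 -1.2 -0.1] turn [ 0.    0.   -0.03] q [-0.27  0.22 -0.58  0.78 -0.    1.03] gap 25.0 grip 29.8 F [-1.7 -0.3  1.9]
```

move_arm(
  targets=[
    [[0,0,0],[0,0,0],0.3],
    [[0,0,0],[0,0,0],0.1],
    [[0,0,0],[0,0,0],-0.1],
    [[0,0,0],[0,0,0],-0.2],
    [[0,0,0],[0,0,0],-0.2],
  ],
)

```text
clock: 32.65
tcp_pos: [0.4446, -0.0406, 0.0193]
orientation: [0.0, 0.607, 0.794, -0.0]
wrist_force: [-0.2, -0.1, 0.4]
finger_gap: 0.0513
grip_force: 0.0
```

move_arm(
  targets=[
    [[0,0,-15],[0,0,0],-0.2],
    [[0,0,-50],[0,0,0],-0.2],
    [[0,0,-100],[0,0,0],-0.5],
    [[0,0,-150],[0,0,0],-1],
    [[0,0,-185],[0,0,0],-1],
  ],
)

```text
clock: 33.28
tcp_pos: [0.4451, -0.0407, 0.2067]
orientation: [0.001, 0.607, 0.794, 0.0]
wrist_force: [1.5, -0.1, -0.9]
finger_gap: 0.0855
grip_force: 0.0
```

```bash
python3 go.py 0.45 0.1895 0.2; python3 - <<'E'
from look import *
for c in('top','side'):
  x=shot(c)
  for t in('oil_bottle','stand_medium','stain_bottle','buffer_bottle'): print(c,t,[(np.round(d['centre'],4),round(d['confidence'],2)) for d in env.landmark_of(t,x)[:3]])
E
```

```text
at [ 0.4451 -0.0407  0.2067] t 33.27 shift mm [220.9  65.    6.6] turn [ 0.01  0.01 -0.03] q [-0.27  0.06 -0.26  1.25 -0.    1.03] gap 85.5 grip 0.0 F [ 1.5 -0.1 -0.9]
top oil_bottle []
top stand_medium []
top stain_bottle [(array([0.4796, 0.289 , 0.0018]), 0.69)]
top buffer_bottle [(array([0.4501, 0.189 , 0.0065]), 0.78)]
side oil_bottle [(array([ 0.4454, -0.0411,  0.0053]), 0.65)]
side stand_medium [(array([ 0.4408, -0.0392,  0.0013]), 0.65)]
side stain_bottle [(array([0.4751, 0.2913, 0.0014]), 0.93)]
side buffer_bottle [(array([ 0.612 , -0.1443, -0.0012]), 0.89), (array([0.4519, 0.1938, 0.0039]), 0.79), (array([0.3824, 0.0561, 0.    ]), 0.76)]
```

Oil stands in the medium stand. Now the buffer goes back.

move_arm(
  targets=[
    [[40,12,0],[0,0,0],-1],
    [[95,28,0],[0,0,0],-1],
    [[150,44,0],[0,0,0],-1],
    [[200,59,0],[0,0,0],-1],
    [[221,65,10],[0,0,0],-1],
  ],
)

```text
clock: 34.4
tcp_pos: [0.4493, 0.1924, 0.1941]
orientation: [0.0, 0.606, 0.795, 0.0]
wrist_force: [-0.2, -0.2, -0.9]
finger_gap: 0.0852
grip_force: 0.0
```

move_arm(
  targets=[
    [[0,0,10],[0,0,0],-1],
    [[0,0,10],[0,0,0],-1],
  ],
)

```text
clock: 34.65
tcp_pos: [0.4483, 0.189, 0.1829]
orientation: [-0.001, 0.607, 0.794, -0.001]
wrist_force: [-0.4, -0.8, 0.4]
finger_gap: 0.0854
grip_force: 0.0
```

```bash
python3 go.py 0.45 0.1895 0.0855
```

```text
at [0.4483 0.189  0.1829] t 34.65 shift mm [ 0.   2.  97.4] turn [-0.02  0.   -0.03] q [ 0.23  0.15 -0.22  1.21 -0.    1.54] gap 85.4 grip 0.0 F [-0.4 -0.8  0.4]
```

move_arm(
  targets=[
    [[0,1,30],[0,0,0],-1],
    [[0,1,60],[0,0,0],-1],
    [[0,1,85],[0,0,0],-0.6],
    [[0,1,97],[0,0,0],-0.3],
    [[0,1,97],[0,0,0],0],
  ],
  squeeze=40,
)

```text
clock: 35.28
tcp_pos: [0.45, 0.1892, 0.087]
orientation: [-0.0, 0.608, 0.794, -0.001]
wrist_force: [0.1, -0.5, -0.3]
finger_gap: 0.0429
grip_force: 0.0
```

move_arm(
  targets=[
    [[0,0,0],[0,0,0],0.15],
    [[0,0,0],[0,0,0],0.3],
    [[0,0,0],[0,0,0],0.4],
    [[0,0,0],[0,0,0],0.5],
    [[0,0,0],[0,0,0],0.6],
  ],
)

```text
clock: 35.9
tcp_pos: [0.4509, 0.1902, 0.0884]
orientation: [0.001, 0.607, 0.794, 0.001]
wrist_force: [-1.4, -0.9, 6.7]
finger_gap: 0.0245
grip_force: 38.9
```

```bash
python3 go.py 0.45 0.1895 0.0855
```

```text
at [0.4509 0.1902 0.0884] t 35.9 shift mm [-0.5 -1.   2.9] turn [ 0.01  0.   -0.03] q [ 0.24  0.22 -0.38  0.97 -0.    1.54] gap 24.5 grip 38.9 F [-1.4 -0.9  6.7]
```

move_arm(
  targets=[
    [[0,0,0],[0,0,0],1],
    [[0,0,-1],[0,0,0],1],
    [[0,0,-8],[0,0,0],1],
    [[0,0,-25],[0,0,0],1],
    [[0,0,-50],[0,0,0],1],
  ],
  squeeze=80,
)

```text
clock: 36.52
tcp_pos: [0.4491, 0.1898, 0.1369]
orientation: [-0.001, 0.607, 0.794, -0.001]
wrist_force: [0.3, 0.2, -2.0]
finger_gap: 0.0229
grip_force: 78.7
```

move_arm(
  targets=[
    [[0,0,-30],[0,0,0],1],
    [[0,0,-60],[0,0,0],1],
    [[0,0,-83],[0,0,0],1],
    [[0,0,-93],[0,0,0],1],
    [[0,0,-93],[0,0,0],1],
  ],
)

```text
clock: 37.15
tcp_pos: [0.4505, 0.1901, 0.2304]
orientation: [0.0, 0.607, 0.794, 0.0]
wrist_force: [1.1, 0.4, -2.0]
finger_gap: 0.0229
grip_force: 78.8
```

```bash
python3 go.py 0.4175 -0.2234 0.23
```

```text
at [0.4505 0.1901 0.2304] t 37.15 shift mm [-3.904e+02 -1.402e+02  3.000e-01] turn [ 0.    0.   -0.03] q [ 0.24  0.14 -0.12  1.32 -0.    1.54] gap 22.9 grip 78.8 F [ 1.1  0.4 -2. ]
```

move_arm(
  targets=[
    [[-25,-9,0],[0,0,0],1],
    [[-65,-23,0],[0,0,0],1],
    [[-112,-40,0],[0,0,0],1],
    [[-162,-58,0],[0,0,0],1],
    [[-212,-76,0],[0,0,0],1],
  ],
)

```text
clock: 37.78
tcp_pos: [0.4315, -0.0357, 0.2289]
orientation: [-0.001, 0.607, 0.795, -0.0]
wrist_force: [0.5, 0.4, -2.9]
finger_gap: 0.0229
grip_force: 78.8
```

move_arm(
  targets=[
    [[-50,-18,0],[0,0,0],1],
    [[-100,-36,0],[0,0,0],1],
    [[-145,-52,0],[0,0,0],1],
    [[-170,-61,0],[0,0,0],1],
    [[-178,-64,0],[0,0,0],1],
  ],
)

```text
clock: 38.4
tcp_pos: [0.4166, -0.2241, 0.2288]
orientation: [-0.001, 0.608, 0.794, -0.0]
wrist_force: [-0.2, -0.3, -2.1]
finger_gap: 0.0228
grip_force: 78.9
```

move_arm(
  targets=[
    [[0,0,20],[0,0,0],1],
    [[0,0,50],[0,0,0],1],
    [[0,0,80],[0,0,0],1],
    [[0,0,90],[0,0,0],1],
    [[0,0,90],[0,0,0],1],
  ],
)

```text
clock: 39.02
tcp_pos: [0.417, -0.2221, 0.1398]
orientation: [-0.001, 0.607, 0.795, 0.0]
wrist_force: [0.1, 0.3, -2.3]
finger_gap: 0.0222
grip_force: 78.9
```

```bash
python3 go.py 0.4175 -0.2234 0.0915; python3 - <<'E'
from look import *
for c in('top','side'):
  x=shot(c); print(c,[(np.round(d['centre'],4),round(d['confidence'],2)) for d in env.landmark_of('buffer_bottle',x)[:3]])
E
```

```text
at [ 0.417  -0.2221  0.1398] t 39.02 shift mm [-1.4  0.1 48.3] turn [-0.01 -0.01 -0.03] q [-0.66  0.15 -0.33  1.09  0.    0.65] gap 22.2 grip 78.9 F [ 0.1  0.3 -2.3]
top [(array([ 6.097e-01, -1.471e-01,  1.000e-04]), 0.89), (array([ 0.3825,  0.057 , -0.001 ]), 0.68), (array([ 0.4181, -0.2217,  0.0505]), 0.67)]
side [(array([ 0.7002, -0.1329, -0.0022]), 0.75), (array([ 0.6101, -0.1414, -0.0009]), 0.67), (array([ 0.4178, -0.2176,  0.0561]), 0.66)]
```

move_arm(
  targets=[
    [[-0.7,0,10],[0,0,0],1],
    [[-0.7,0,22],[0,0,0],1],
    [[-0.7,0,32],[0,0,0],1],
    [[-0.7,0,40],[0,0,0],1],
    [[-0.7,0,44],[0,0,0],1],
  ],
)

```text
clock: 39.85
tcp_pos: [0.4173, -0.2234, 0.0955]
orientation: [-0.001, 0.607, 0.794, -0.0]
wrist_force: [0.2, 1.3, -3.6]
finger_gap: 0.0225
grip_force: 78.9
```

move_arm(
  targets=[
    [[0,0,1],[0,0,0],1],
    [[0,0,2],[0,0,0],1],
    [[0,0,3],[0,0,0],1],
    [[0,0,3],[0,0,0],1],
  ],
)

```text
clock: 40.35
tcp_pos: [0.4177, -0.2238, 0.0934]
orientation: [0.0, 0.607, 0.794, -0.0]
wrist_force: [-0.6, -0.5, -1.8]
finger_gap: 0.0229
grip_force: 78.9
```

```bash
python3 go.py 0.4175 -0.2234 0.0915
```

```text
at [ 0.4177 -0.2238  0.0934] t 40.35 shift mm [ 0.4 -0.1  1.9] turn [ 0.    0.   -0.03] q [-0.66  0.19 -0.41  0.98 -0.    0.64] gap 22.9 grip 78.9 F [-0.6 -0.5 -1.8]
```

move_arm(
  targets=[
    [[0,0,1],[0,0,0],1],
    [[0,0,2],[0,0,0],1],
    [[0,0,2.5],[0,0,0],1],
    [[0,0,2.5],[0,0,0],1],
  ],
)

```text
clock: 40.85
tcp_pos: [0.4182, -0.2246, 0.0927]
orientation: [0.001, 0.607, 0.794, -0.001]
wrist_force: [-4.1, -0.2, 11.2]
finger_gap: 0.0229
grip_force: 80.4
```

```bash
python3 go.py 0.4175 -0.2234 0.0915
```

```text
at [ 0.4182 -0.2246  0.0927] t 40.85 shift mm [ 1.4 -0.3  1.2] turn [ 0.    0.02 -0.03] q [-0.66  0.19 -0.41  0.97 -0.    0.64] gap 22.9 grip 80.4 F [-4.1 -0.2 11.2]
```

move_arm(
  targets=[
    [[0,0,-1],[0,0,0],0.5],
    [[0,0,-1],[0,0,0],0.2],
    [[0,0,-1],[0,0,0],-0.2],
    [[0,0,-1],[0,0,0],-0.5],
    [[0,0,-1],[0,0,0],-0.5],
  ],
  squeeze=40,
)

```text
clock: 41.48
tcp_pos: [0.4176, -0.2236, 0.0916]
orientation: [-0.0, 0.607, 0.794, -0.0]
wrist_force: [-0.1, -0.1, 0.2]
finger_gap: 0.0639
grip_force: 0.0
```

move_arm(
  targets=[
    [[0,0,-15],[0,0,0],-0.5],
    [[0,0,-50],[0,0,0],-0.5],
    [[0,0,-90],[0,0,0],-0.5],
    [[0,0,-110],[0,0,0],-1],
    [[40,10,-115],[0,0,0],-1],
  ],
)

```text
clock: 42.1
tcp_pos: [0.4185, -0.1846, 0.2096]
orientation: [0.003, 0.609, 0.793, 0.0]
wrist_force: [-0.8, -0.2, 0.2]
finger_gap: 0.0856
grip_force: 0.0
```

```bash
python3 go.py 0.477 0.2896 0.2
```

```text
at [ 0.4185 -0.1846  0.2096] t 42.1 shift mm [442.9 179.2   8.3] turn [ 0.02  0.02 -0.05] q [-0.59  0.08 -0.23  1.25 -0.    0.72] gap 85.6 grip 0.0 F [-0.8 -0.2  0.2]
```

move_arm(
  targets=[
    [[50,20,0],[0,0,0],-1],
    [[105,42,0],[0,0,0],-1],
    [[160,65,0],[0,0,0],-1],
    [[215,87,0],[0,0,0],-1],
    [[270,109,0],[0,0,0],-1],
  ],
)

```text
clock: 42.72
tcp_pos: [0.4515, 0.1086, 0.2082]
orientation: [0.001, 0.607, 0.794, 0.001]
wrist_force: [1.2, -1.3, -0.0]
finger_gap: 0.0855
grip_force: 0.0
```

move_arm(
  targets=[
    [[50,20,0],[0,0,0],-1],
    [[105,42,0],[0,0,0],-1],
    [[150,61,0],[0,0,0],-1],
    [[172,70,0],[0,0,0],-1],
    [[172,70,10],[0,0,0],-1],
  ],
)

```text
clock: 43.35
tcp_pos: [0.4743, 0.2929, 0.1978]
orientation: [0.001, 0.606, 0.795, 0.001]
wrist_force: [-0.1, -0.2, -0.8]
finger_gap: 0.0855
grip_force: 0.0
```

```bash
python3 go.py 0.477 0.2896 0.0865; python3 - <<'E'
from look import *
for c in('top','side'):
  x=shot(c); print(c,[[(np.round(d['centre'],4),round(d['confidence'],2)) for d in env.landmark_of(t,x)[:4]] for t in('buffer_bottle','oil_bottle','stain_bottle')])
E
```

```text
at [0.4743 0.2929 0.1978] t 43.35 shift mm [ -3.9   1.5 111.3] turn [ 0.01 -0.   -0.01] q [ 0.41  0.28 -0.02  1.27 -0.    1.71] gap 85.5 grip 0.0 F [-0.1 -0.2 -0.8]
top [[(array([ 0.61  , -0.1436, -0.0014]), 0.98), (array([ 0.4187, -0.2244,  0.0089]), 0.79), (array([ 0.3847,  0.0596, -0.0011]), 0.56)], [(array([ 0.4444, -0.0411,  0.005 ]), 0.64)], [(array([0.4755, 0.2907, 0.0012]), 0.67), (array([ 0.6298, -0.2752, -0.002 ]), 0.57), (array([ 0.4459, -0.0414,  0.0028]), 0.27)]]
side [[(array([ 3.846e-01,  5.480e-02, -1.000e-04]), 0.72)], [], [(array([0.4753, 0.29  , 0.0012]), 0.74)]]
```

move_arm(
  targets=[
    [[-2,1,30],[0,0,0],-1],
    [[-2,1,60],[0,0,0],-1],
    [[-2,1,80],[0,0,0],-1],
    [[-2,1,80],[0,0,0],-1],
  ],
)

```text
clock: 44.25
tcp_pos: [0.474, 0.2883, 0.1154]
orientation: [-0.001, 0.608, 0.794, -0.001]
wrist_force: [-0.8, -0.3, -0.2]
finger_gap: 0.0853
grip_force: 0.0
```

```bash
python3 go.py 0.477 0.2896 0.0865
```

```text
at [0.474  0.2883 0.1154] t 44.25 shift mm [ 0.4  3.3 28.9] turn [-0.02  0.   -0.03] q [ 0.4   0.32 -0.17  1.09 -0.    1.71] gap 85.3 grip 0.0 F [-0.8 -0.3 -0.2]
```

move_arm(
  targets=[
    [[0,2.5,15],[0,0,0],-0.6],
    [[0,2.5,28],[0,0,0],-0.3],
    [[0,2.5,28],[0,0,0],-0.1],
    [[0,2.5,28],[0,0,0],0.1],
    [[0,2.5,28],[0,0,0],0.2],
  ],
  squeeze=40,
)

```text
clock: 44.88
tcp_pos: [0.4779, 0.2902, 0.0893]
orientation: [0.0, 0.607, 0.794, 0.0]
wrist_force: [-0.1, -0.8, -0.4]
finger_gap: 0.0338
grip_force: 0.0
```

move_arm(
  targets=[
    [[0,0,0],[0,0,0],0.3],
    [[0,0,0],[0,0,0],0.4],
    [[0,0,0],[0,0,0],0.5],
    [[0,0,0],[0,0,0],0.6],
  ],
)

```text
clock: 45.38
tcp_pos: [0.4784, 0.2903, 0.0895]
orientation: [0.001, 0.607, 0.794, 0.001]
wrist_force: [0.8, 0.2, 5.9]
finger_gap: 0.0274
grip_force: 39.6
```

```bash
python3 go.py 0.477 0.2896 0.0865
```

```text
at [0.4784 0.2903 0.0895] t 45.38 shift mm [-0.3 -1.5  3. ] turn [ 0.01 -0.   -0.03] q [ 0.4   0.34 -0.2   1.02 -0.    1.71] gap 27.4 grip 39.6 F [0.8 0.2 5.9]
```

move_arm(
  targets=[
    [[0,0,0],[0,0,0],1],
    [[0,0,-1],[0,0,0],1],
    [[0,0,-8],[0,0,0],1],
    [[0,0,-25],[0,0,0],1],
    [[0,0,-50],[0,0,0],1],
  ],
  squeeze=80,
)

```text
clock: 46.0
tcp_pos: [0.4754, 0.2891, 0.1374]
orientation: [-0.001, 0.607, 0.794, -0.002]
wrist_force: [0.1, 1.3, -2.5]
finger_gap: 0.0266
grip_force: 79.0
```

move_arm(
  targets=[
    [[0,0,-30],[0,0,0],1],
    [[0,0,-60],[0,0,0],1],
    [[0,0,-88],[0,0,0],1],
    [[0,0,-100],[0,0,0],1],
    [[0,0,-100],[0,0,0],1],
  ],
)

```text
clock: 46.62
tcp_pos: [0.4775, 0.29, 0.2386]
orientation: [-0.0, 0.607, 0.794, -0.0]
wrist_force: [0.0, 0.0, -3.9]
finger_gap: 0.026
grip_force: 79.2
```

```bash
python3 go.py 0.4394 -0.2980 0.235
```

```text
at [0.4775 0.29   0.2386] t 46.62 shift mm [-557.4 -190.9    3.7] turn [-0.    0.   -0.03] q [ 0.4   0.27  0.08  1.37 -0.    1.71] gap 26.0 grip 79.2 F [ 0.   0.  -3.9]
```

move_arm(
  targets=[
    [[-15,-5,0],[0,0,0],1],
    [[-45,-15,0],[0,0,0],1],
    [[-90,-31,0],[0,0,0],1],
    [[-140,-48,0],[0,0,0],1],
    [[-190,-65,0],[0,0,0],1],
  ],
)

```text
clock: 47.25
tcp_pos: [0.4631, 0.0873, 0.2374]
orientation: [-0.001, 0.607, 0.794, -0.001]
wrist_force: [0.7, -0.9, -2.1]
finger_gap: 0.0263
grip_force: 79.2
```

move_arm(
  targets=[
    [[-48,-16.5,0],[0,0,0],1],
    [[-96,-33,0],[0,0,0],1],
    [[-144,-49,0],[0,0,0],1],
    [[-192,-66,0],[0,0,0],1],
    [[-237,-81,0],[0,0,0],1],
  ],
)

```text
clock: 47.88
tcp_pos: [0.4467, -0.1622, 0.2375]
orientation: [-0.001, 0.608, 0.794, -0.0]
wrist_force: [0.5, -0.3, -3.0]
finger_gap: 0.0262
grip_force: 79.2
```

move_arm(
  targets=[
    [[-45,-15,0],[0,0,0],1],
    [[-85,-29,0],[0,0,0],1],
    [[-115,-40,0],[0,0,0],1],
    [[-130,-45,0],[0,0,0],1],
    [[-130,-45,0],[0,0,0],1],
  ],
)

```text
clock: 48.5
tcp_pos: [0.4384, -0.2979, 0.2379]
orientation: [-0.001, 0.608, 0.794, 0.0]
wrist_force: [0.4, 1.7, -3.9]
finger_gap: 0.0261
grip_force: 79.2
```

```bash
python3 go.py 0.4394 -0.2980 0.0925
```

```text
at [ 0.4384 -0.2979  0.2379] t 48.5 shift mm [ -0.6   1.1 145.4] turn [-0.01 -0.01 -0.04] q [-0.75  0.22  0.    1.35  0.    0.56] gap 26.1 grip 79.2 F [ 0.4  1.7 -3.9]
```

move_arm(
  targets=[
    [[0,0.5,20],[0,0,0],1],
    [[0,0.5,50],[0,0,0],1],
    [[0,0.5,80],[0,0,0],1],
    [[0,0.5,105],[0,0,0],1],
    [[0,0.5,115],[0,0,0],1],
  ],
)

```text
clock: 49.12
tcp_pos: [0.4389, -0.295, 0.1223]
orientation: [-0.002, 0.607, 0.795, 0.0]
wrist_force: [-0.2, 0.2, -3.6]
finger_gap: 0.0261
grip_force: 79.3
```

move_arm(
  targets=[
    [[0,0,6],[0,0,0],1],
    [[0,0,13],[0,0,0],1],
    [[0,0,19],[0,0,0],1],
    [[0,0,24],[0,0,0],1],
    [[0,0,26],[0,0,0],1],
  ],
)

```text
clock: 49.75
tcp_pos: [0.4397, -0.2975, 0.0975]
orientation: [-0.0, 0.607, 0.794, -0.0]
wrist_force: [-0.2, -0.3, -3.3]
finger_gap: 0.0259
grip_force: 79.3
```

```bash
python3 go.py 0.4394 -0.2980 0.0925
```

```text
at [ 0.4397 -0.2975  0.0975] t 49.75 shift mm [-0.4 -0.4  5. ] turn [-0.   -0.   -0.03] q [-0.75  0.29 -0.26  1.02 -0.    0.56] gap 25.9 grip 79.3 F [-0.2 -0.3 -3.3]
```

move_arm(
  targets=[
    [[0,0,1],[0,0,0],1],
    [[0,0,2],[0,0,0],1],
    [[0,0,3],[0,0,0],1],
    [[0,0,3],[0,0,0],1],
  ],
)

```text
clock: 50.25
tcp_pos: [0.4398, -0.2975, 0.0948]
orientation: [0.0, 0.607, 0.794, -0.0]
wrist_force: [0.7, -0.2, -3.9]
finger_gap: 0.0263
grip_force: 79.3
```

```bash
python3 go.py 0.4394 -0.2980 0.0925
```

```text
at [ 0.4398 -0.2975  0.0948] t 50.25 shift mm [-0.4 -0.5  2.3] turn [-0.    0.   -0.03] q [-0.75  0.29 -0.27  1.02 -0.    0.56] gap 26.3 grip 79.3 F [ 0.7 -0.2 -3.9]
```

move_arm(
  targets=[
    [[0,0,1],[0,0,0],1],
    [[0,0,1.5],[0,0,0],1],
    [[0,0,2],[0,0,0],1],
    [[0,0,2],[0,0,0],1],
  ],
)

```text
clock: 50.75
tcp_pos: [0.4401, -0.2977, 0.0938]
orientation: [0.001, 0.607, 0.794, -0.0]
wrist_force: [-0.4, 0.7, 6.2]
finger_gap: 0.0263
grip_force: 80.2
```

```bash
python3 go.py 0.4394 -0.2980 0.0925
```

```text
at [ 0.4401 -0.2977  0.0938] t 50.75 shift mm [-0.1 -0.7  1.3] turn [ 0.    0.01 -0.03] q [-0.75  0.29 -0.27  1.01 -0.    0.56] gap 26.3 grip 80.2 F [-0.4  0.7  6.2]
```

Seated on the rack's base. Release, rise and check.

move_arm(
  targets=[
    [[0,0,-1],[0,0,0],0.5],
    [[0,0,-1],[0,0,0],0.2],
    [[0,0,-1],[0,0,0],-0.2],
    [[0,0,-1],[0,0,0],-0.5],
    [[0,0,-1],[0,0,0],-0.5],
  ],
  squeeze=40,
)

```text
clock: 51.38
tcp_pos: [0.4398, -0.2975, 0.0938]
orientation: [0.0, 0.607, 0.794, -0.0]
wrist_force: [0.2, 0.3, 0.2]
finger_gap: 0.0642
grip_force: 0.0
```

move_arm(
  targets=[
    [[0,0,-15],[0,0,0],-0.5],
    [[0,0,-50],[0,0,0],-0.5],
    [[0,0,-90],[0,0,0],-0.5],
    [[0,0,-120],[0,0,0],-0.5],
    [[-20,-40,-120],[0,0,0],-0.5],
  ],
)

```text
clock: 52.0
tcp_pos: [0.4089, -0.3279, 0.218]
orientation: [0.004, 0.606, 0.796, -0.0]
wrist_force: [0.5, -1.4, 0.2]
finger_gap: 0.0642
grip_force: 0.0
```

move_arm(
  targets=[
    [[-40,-15,0],[0,0,0],-0.5],
    [[-80,-30,0],[0,0,0],-0.5],
    [[-110,-40,0],[0,0,0],-0.5],
    [[-110,-40,0],[0,0,0],-0.5],
    [[-110,-40,0],[0,0,0],-0.5],
  ],
)

```text
clock: 52.62
tcp_pos: [0.3966, -0.4434, 0.2143]
orientation: [-0.0, 0.607, 0.794, 0.0]
wrist_force: [-0.0, -0.9, -0.5]
finger_gap: 0.064
grip_force: 0.0
```

```bash
python3 - <<'E'
from look import *
print(env.get_state()['tcp_pos'],env.get_state()['clock'])
for k in range(2):
 for c in('top','side'):
  x=shot(c)
  for t in('buffer_bottle','oil_bottle','stain_bottle','slide_pack','tape_roll'): print(c,t,[(np.round(d['centre'],3).tolist(),round(d['confidence'],2)) for d in env.landmark_of(t,x)[:3]])
  for t in('stain_bottle','buffer_bottle','oil_bottle'):
    for r in env.regions_of(t,x)[:3]:
      v,u=np.nonzero(r['mask']); print('  mask',t,u.min(),u.max(),v.min(),v.max(),len(u),round(r['confidence'],2))
E
```

```text
[ 0.3965647  -0.44344346  0.21433927] 52.625
top buffer_bottle [([0.384, 0.057, -0.003], 0.97), ([0.608, -0.146, -0.002], 0.85), ([0.417, -0.224, 0.011], 0.75)]
top oil_bottle [([0.448, -0.037, 0.004], 0.54), ([0.44, -0.301, 0.007], 0.3)]
top stain_bottle [([0.44, -0.298, 0.006], 0.83), ([0.463, 0.235, 0.005], 0.68)]
top slide_pack [([0.702, -0.132, 0.005], 0.76), ([0.42, -0.227, 0.008], 0.56)]
top tape_roll [([0.631, -0.273, -0.001], 0.64)]
  mask stain_bottle 427 458 221 247 654 0.82
  mask buffer_bottle 399 426 233 255 503 0.93
  mask buffer_bottle 366 390 153 180 532 0.79
  mask buffer_bottle 285 307 248 270 416 0.61
side buffer_bottle [([0.382, 0.055, -0.002], 0.81), ([0.611, -0.142, -0.0], 0.64)]
side oil_bottle [([0.44, -0.041, 0.006], 0.48)]
side stain_bottle [([0.438, -0.296, 0.004], 0.94)]
side slide_pack [([0.7, -0.131, -0.003], 0.68)]
side tape_roll [([0.63, -0.277, 0.001], 0.84)]
  mask stain_bottle 359 381 84 122 541 0.88
  mask buffer_bottle 367 388 107 129 335 0.9
  mask buffer_bottle 287 308 123 163 669 0.78
  mask oil_bottle 351 362 184 200 170 0.7
top buffer_bottle
[... 356 characters left out ...]
175 273 193 264 4775 0.38
  mask buffer_bottle 399 426 232 255 520 0.95
  mask buffer_bottle 366 389 154 180 488 0.93
  mask buffer_bottle 285 307 249 270 398 0.58
  mask oil_bottle 332 343 228 239 116 0.42
side buffer_bottle [([0.61, -0.145, -0.001], 0.69), ([0.384, 0.051, -0.001], 0.65), ([0.42, -0.221, 0.01], 0.63)]
side oil_bottle [([0.444, -0.041, 0.008], 0.65)]
side stain_bottle [([0.438, -0.297, 0.005], 0.71)]
side slide_pack [([0.698, -0.133, -0.001], 0.57)]
side tape_roll [([0.63, -0.279, -0.003], 0.52)]
  mask stain_bottle 359 382 83 122 586 0.63
  mask buffer_bottle 287 307 124 163 653 0.97
  mask buffer_bottle 367 388 106 130 375 0.73
  mask buffer_bottle 368 393 208 245 729 0.56
```

Everything is in place and upright, and the bystanders haven't moved.

```bash
python3 -c "
from workcell import env
print(env.hand_in())"
```

```text
the job is handed in; nothing more can be done
None
```

The oil is in the medium stand, the stain and buffer are back upright in their own wells, the slide pack and tape roll haven't moved, and I handed the job in at about 53 s; the hand-in returned no verdict.

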